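# Unload the parts shaker

## Task

The watch-parts shaker has stopped: unload it. Slacken the black hand nut by a full turn - it may not be an ordinary right-hand thread, so find out which way it gives - then slip the hold-down bar out from under it and lay the bar flat on the rubber mat. Then take every canister out of its spring clips by rolling it sideways against the sprung leaves, and lay them all in the white draining tray, without knocking the movement under its glass dust cover.

Things in the scene. Friction and masses are not known exactly. Their poses are not given: they have to be found in the camera images.
- shaker: Orbital shaker fixed to the bench: grey housing, aluminium deck 206 x 262 mm, deck top at z = 70 mm. Origin: on the bench under the housing's middle; x runs along the canisters, away from its control panel and the nut; y across the three clip stations, 84 mm apart (about 50 mm free between canisters); z up. The nut stands at x = -55 mm, y = 0.
- station1 (a point): Middle of the axis of a canister seated in station 1 (the -y one), 98 mm above the bench; shaker's axes. Two 15 mm wide clips hold it, centred 40.5 mm to either side along x: 66 mm of body is free between them. On the -y side a rigid cheek with a flat hook over the canister, ending 3 mm past its axis, top 47.5 mm above the deck: a straight lift is blocked.
- station2 (a point): The same for station 2 (middle). On the canister's +y side are steel spring leaves hinged at the deck; they press it against the rigid -y cheek. Pushing the canister 20 to 24 mm towards +y bends the leaves (1 to 6 N for the pair) and clears it of the hooks; then it lifts out freely, 45 mm or more to be above the clips.
- station3 (a point): The same for station 3 (the +y one).
- nut (a joint): Turn of the black hand nut in rad: 0 = tight on the bar, growing as it slackens, stop at 9.5 (1.5 turns). Whether that is clockwise or anticlockwise is not told: try both. It climbs 8 mm a turn, is stiff to about 0.2 N m, stays where it is left and never comes off its stud.
- nut_grip (a point): On the nut's vertical axis, inside its round black knob: 44 mm diameter, from 14 mm below to 8 mm above this point. Thinner neck below it; the bar's top is 26 mm below this point while the nut is tight. The point climbs with the nut.
- bar: Aluminium hold-down bar 236 mm long (y), 42 wide (x -17 to +25; last 14 mm at each end narrower), 6 thick, 160 g. Origin: underside, on the nut's axis as fitted; axes then the shaker's. 13 mm slot open to +x round the 10 mm stud: it leaves only by sliding 40 mm or more to -x. Its ends lie in notches 4 mm deep: first raise it over 4 mm, not into the nut. It covers the canisters' -x ends. Tail at -x, to x -82, with a grip tab.
- bar_grip (a point): Grip point of the bar, in the upper part of its upright black tab: 12 mm wide in the bar's y, 22 mm in its x, top 14 mm above this point. 70 mm to -x and 36 mm above the bar's origin.
- can1: Parts canister 130 mm long, 100 to 200 g; two or three are present, each in a station. Origin: middle of its axis, x along the axis. Round body 32 mm diameter, 98 mm long, between hexagonal caps 16 mm long, 34 mm across flats, 39 over corners. The clips hold the body close to the caps, so it cannot slide lengthwise. Lying on the caps' flats its axis is 17 mm up.
- can2: Another such canister.
- can3: Another such canister.
- tray: White draining tray, loose, 0.9 kg. Origin: middle of its underside; z up. Outside 172 mm (x) by 236 mm (y), walls 6 mm thick and 24 mm high, floor 4 mm thick. Low ribs at y = -33 and +33 mm (6 mm wide, 12 mm above the underside, only the last 35 mm at either end) part three lanes along x with middles at y = -66, 0 and +66 mm.
- mat: Black rubber mat fixed on the bench, 280 mm (x) by 140 mm (y), 3 mm thick. Origin: middle of its underside.
- dome: Glass dust cover over a movement, 100 mm diameter and 94 mm tall with its wooden base. Origin: middle of its underside. Leave it alone.
Things that resemble listed ones, but are neither listed nor needed, are in the scene too. What is meant by the bar is not blue or pink, and is the larger of those in its own colour.

How it is judged:
On the way, in this order (a step that is already met when the one before it is completed fails the run):
1. the hand nut is slackened by a full turn (value of joint nut above 5.6 rad), for 0.2 s.
2. the hold-down bar lies flat on the mat (x of bar in the frame of mat between -0.13 and 0.13 m and y of bar in the frame of mat between -0.06 and 0.06 m and angle between bar's own z axis and vertical below 0.1 rad and height (world z) of bar below 0.009 m), for 0.2 s.
3. every canister present lies in the tray (x of can1 in the frame of tray between -0.06 and 0.06 m and y of can1 in the frame of tray between -0.1 and 0.1 m and z of can1 in the frame of tray between 0.012 and 0.03 m and angle between can1's own x axis and vertical between 1.42 and 1.72 rad and linear speed of each of can1, can2, can3 below 0.02 m/s and x of can2 in the frame of tray between -0.06 and 0.06 m and y of can2 in the frame of tray between -0.1 and 0.1 m and z of can2 in the frame of tray between 0.012 and 0.03 m and angle between can2's own x axis and vertical between 1.42 and 1.72 rad and x of can3 in the frame of tray between -0.06 and 0.06 m and y of can3 in the frame of tray between -0.1 and 0.1 m and z of can3 in the frame of tray between 0.012 and 0.03 m and angle between can3's own x axis and vertical between 1.42 and 1.72 rad), for 0.2 s.
At the end, for the whole second after the job is handed in: The nut is slack by a full turn (5.6 rad); the bar lies flat (0.1 rad) on the mat, its origin 10 mm or more inside the edge; every canister present lies at rest and level (0.15 rad) on the tray's floor (axis 12 to 30 mm above its underside), within its walls; the dust cover stands (all of step 2 and all of step 3 and value of joint nut above 5.6 rad and angle between dome's own z axis and vertical below 0.1 rad); the robot touches nothing.
It fails at once if the dust cover with the movement is knocked aside by more than 30 mm or tipped (distance of dome from where it was at the start of the episode above 0.03 m or angle between dome's own z axis and vertical above 0.4 rad).
Of can1, can2, can3 only 2 to 3 are there at a start; the rules pass over those that are not, and their reading is None.
At some moment in a run one of tray may be knocked a few centimetres aside while the robot is not near it.
Once in a run the grip may slacken for a moment while it holds something.
It also fails if it takes over 210 s, if anything falls off the work surface, if the arm or the gripper's body presses on something with over 40 N, if the wrist force passes 120 N, or if a joint passes its speed limit or range.

## Robot

A 7-joint arm with a two-finger parallel gripper is mounted at the origin on the work surface. World frame = base frame: x ahead of the robot, y to its left, z up, the work surface at z = 0. Lengths are in m, angles in rad, forces in N, time in s.
With the tool pointing down it reaches from about 0.4 to 0.875 m from the base axis. Payload 6.5 kg.
Tool frame: the origin (TCP) lies midway between the tips of the shut fingers; the grasp point (between the pads) lies 19 mm behind it; y points along the fingers, z is the direction in which the jaws open and shut, and the axes are right-handed (so a half turn about y gives the same grasp; the last joint's range is limited). The gripper opens to 85 mm and grips with 20 to 120 N. Pads are 22 mm wide; open, the fingers measure 114 mm over their backs; the gripper's body (76 mm by 85 mm) begins 54 mm behind the grasp point. The pads swing forward as they close: fully open they stand 13 mm farther back than shut.
Start: joints at [-0.066, 0.536, -0.004, 1.538, 0.003, 1.067, -0.071], TCP at [0.65, 0, 0.231] pointing down, gripper open.
Joint ranges: [-2.7, 2.7], [-0.37, 2.16], [-1.27, 1.26], [0.24, 2.4], [-1.31, 4.45], [0.19, 1.91], [-2.76, 2.76]. Speed limits (rad/s): [2.39, 2.39, 3.14, 3.14, 3.14, 3.14, 3.14].

## Interface

Orientations are given as a unit quaternion [x, y, z, w].
In Python, from station import ctrl gives the robot as it stands.
- The arm moves only by the shell command python3 -m handwheel 'ROWS' [FORCE]. ROWS is JSON, a list of rows, each an object with "translation": the shift along the tool's x, y, z in units of 25 mm (1.0 is 25 mm), a list of three; "rot": the turn, a rotation vector about the tool's x, y, z in rad, a list of three; "fingers": the closure, from 0 (fully open) to 1 (shut). A call has 1 to 8 rows; each row is the pose to reach, as a shift and turn from the pose measured when the call began, along the tool's axes at that moment; what a row does not reach only later rows make up. A row lasts 1/12 s, in which the tool goes at most 41.7 mm and 7.16 degrees, less where a joint would pass 70% of its speed; a pose out of reach is approached as far as the arm can. A call with a gripper value outside its range is refused whole. The fingers move at their own pace and stop on an object; FORCE is the grip in N (left out, the last holds). Time passes only in rows, so rows that repeat a pose let the fingers close. It gives the time, the measured TCP pose, the force and the opening at its end, in the units of the state.
- ctrl.read_state(): the state, without advancing time (a new reading comes with each control period).
- ctrl.read_camera(name): name is "scene" or "side" or "wrist"; returns (picture, depth): 420x560x3 uint8, blue, green, red; 420x560 float32, m along the optical axis (not along the pixel's ray), 0 where there is no reading.
- ctrl.camera_params(name): a dict with "camera_matrix" (3x3 intrinsics, pixels), "rvec" (rotation vector, rad) and "tvec" (3), from world to camera coordinates, as OpenCV has them. Camera axes: x right, y down, z forward; pixel columns grow to the right and rows downward; lengths in m; the calibration is good to about 2 mm. The wrist camera is an equidistant fisheye: a pixel r from the principal point sees the ray r / f radians off the axis. A picture is of the moment at which its call begins: read the wrist's pose just before it. camera_params takes no time and is no camera call; for the wrist camera it gives the pose at the moment of the call.
- ctrl.finish_job(): hands the job in, once; it reports no verdict.
The state is a dict: "time_s": time; "joint_positions": joint angles; "qd": joint speeds; "joint_efforts": joint torques, N m; "ee_pos": TCP position; "ee_rot": TCP orientation; "force": force on the tool from outside, world axes, zero at the start; "moment": the same for the moment, N m; "grip_width": finger opening in m.
Only numpy, scipy, OpenCV 4.12 (cv2) and the standard library are available. Lean on these libraries where they do the work, as an engineer would, in place of code of your own. Each camera call takes 0.05 s, during which the arm holds its last target. There are 200 camera calls.

## Working session

There is one attempt and no reset: what is moved stays moved. The work goes in short steps, Python scripts to look and compute and a shell command to move; the robot and the scene stay as the last step left them, time stands still between calls to the robot, and variables do not carry over. Pictures are saved under pics/ and viewed, about 12 in all and at most 16, crops included, and the job is handed in when it is done.

```bash
ls; mkdir -p pics
cat > h.py <<'E'
import numpy as np, cv2, json
from station import ctrl
from scipy.spatial.transform import Rotation as R
def snap(n,save):
    P=ctrl.camera_params(n); im,d=ctrl.read_camera(n)
    cv2.imwrite('pics/%s.png'%save,im); np.savez('pics/%s.npz'%save,d=d,K=P['camera_matrix'],r=P['rvec'],t=P['tvec'],im=im)
    return im,d
def w(save,u,v,z=None,win=1):
    f=np.load('pics/%s.npz'%save);K=f['K'];Rm=cv2.Rodrigues(f['r'])[0];t=f['t'].ravel()
    ray=np.array([(u-K[0,2])/K[0,0],(v-K[1,2])/K[1,1],1.])
    if z is None:
        p=f['d'][int(v)-win:int(v)+win+1,int(u)-win:int(u)+win+1];p=p[p>0];return Rm.T@(ray*np.median(p)-t)
    o=-Rm.T@t;g=Rm.T@ray;return o+g*(z-o[2])/g[2]
def cloud(save):
    f=np.load('pics/%s.npz'%save);K=f['K'];Rm=cv2.Rodrigues(f['r'])[0];t=f['t'].ravel();d=f['d']
    v,u=np.mgrid[:d.shape[0],:d.shape[1]]
    c=np.stack([(u-K[0,2])/K[0,0]*d,(v-K[1,2])/K[1,1]*d,d],-1)
    X=(c-t)@Rm; X[d<=0]=np.nan; return X,f['im']
def go(p,yaw=None,axes='down'):
    """rows for target TCP p (world)"""
    s=ctrl.read_state();q=R.from_quat(s['ee_rot']);return q.inv().apply(np.array(p)-s['ee_pos'])/.025
E
python3 - <<'E'
from h import *
for n in('scene','side'): snap(n,n+'0')
s=ctrl.read_state();print(s);print(R.from_quat(s['ee_rot']).as_matrix().round(3))
for n in('scene','side','wrist'):
    P=ctrl.camera_params(n);print(n,P['camera_matrix'].tolist(),(-cv2.Rodrigues(P['rvec'])[0].T@P['tvec'].ravel()).round(3))
E
```

```text
pics
{'time_s': 0.1, 'joint_positions': array([-0.06623522,  0.5371183 , -0.00442534,  1.53878473,  0.00259966,
        1.06730646, -0.0711654 ]), 'qd': array([-8.66339380e-05, -1.63687988e-03, -1.22155620e-03, -2.90551773e-03,
       -1.52350353e-03,  2.26082071e-03,  1.01211965e-03]), 'joint_efforts': array([ 3.24486806e-03, -5.84563243e+01,  1.05254464e+00, -2.59778756e+01,
        1.26798821e-02,  4.59515359e-03, -1.40434165e-05]), 'ee_pos': array([ 6.49418948e-01, -2.19479242e-07,  2.30478695e-01]), 'ee_rot': array([ 0.50046525, -0.50033756,  0.49959712, -0.49959942]), 'force': array([0.00079047, 0.6614719 , 0.3173597 ]), 'moment': array([ 0.03353283, -0.02651529, -0.04090811]), 'grip_width': 0.08546990784902339}
[[ 0.    -0.002  1.   ]
 [-1.    -0.     0.   ]
 [ 0.    -1.    -0.002]]
scene [[385.0457764212618, 0.0, 277.6578934664264], [0.0, 385.0457764212618, 213.44524633018676], [0.0, 0.0, 1.0]] [ 0.906 -0.346  1.075]
side [[442.0237989431408, 0.0, 280.5547286594991], [0.0, 442.0237989431408, 209.3355588585028], [0.0, 0.0, 1.0]] [0.104 0.784 0.869]
wrist [[325.19226210127806, 0.0, 273.3436939348967], [0.0, 325.19226210127806, 210.23843278223117], [0.0, 0.0, 1.0]] [0.649 0.073 0.373]
```

View pics/scene0.png

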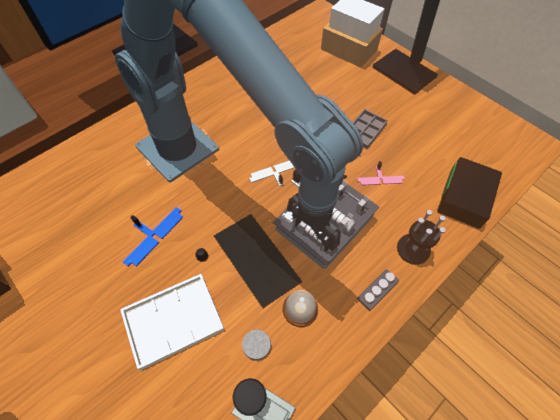

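View pics/side0.png

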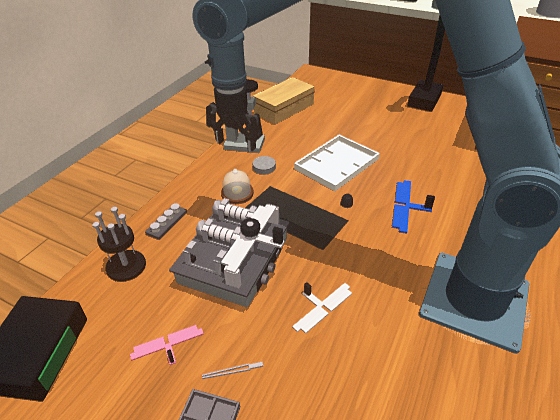

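Run:
```python
from h import *
im=cv2.imread('pics/side0.png');cv2.imwrite('pics/c1.png',cv2.resize(im[175:315,150:310],None,fx=5,fy=4.28,interpolation=cv2.INTER_CUBIC))
for n,pts in dict(side0=[(250,225),(278,236),(232,211),(215,231),(270,212),(232,275),(236,180),(347,200),(262,205),(337,160),(325,225),(260,187),(347,220),(311,248)],scene0=[(122,321),(205,277),(222,328),(140,367),(215,236),(250,216),(300,287),(266,305),(172,322)]).items():
    for p in pts: print(n,p,w(n,*p).round(3))
```

```text
side0 (250, 225) [0.52  0.159 0.159]
side0 (278, 236) [0.45  0.154 0.15 ]
side0 (232, 211) [0.619 0.09  0.108]
side0 (215, 231) [0.614 0.175 0.112]
side0 (270, 212) [0.52  0.065 0.124]
side0 (232, 275) [0.503 0.274 0.111]
side0 (236, 180) [ 0.705 -0.063  0.073]
side0 (347, 200) [ 0.398 -0.177  0.026]
side0 (262, 205) [ 0.624 -0.069  0.003]
side0 (337, 160) [ 0.51  -0.382  0.004]
side0 (325, 225) [ 0.422 -0.073  0.003]
side0 (260, 187) [ 0.673 -0.144 -0.   ]
side0 (347, 220) [ 0.374 -0.123  0.001]
side0 (311, 248) [ 0.421  0.023 -0.   ]
scene0 (122, 321) [ 0.409 -0.473 -0.   ]
scene0 (205, 277) [ 0.461 -0.225 -0.   ]
scene0 (222, 328) [ 0.616 -0.281  0.017]
scene0 (140, 367) [ 0.553 -0.498  0.021]
scene0 (215, 236) [ 0.376 -0.121  0.003]
scene0 (250, 216) [0.394 0.007 0.002]
scene0 (300, 287) [ 0.672 -0.039 -0.002]
scene0 (266, 305) [ 0.646 -0.148  0.001]
scene0 (172, 322) [ 0.506 -0.372  0.001]
```

View pics/c1.png

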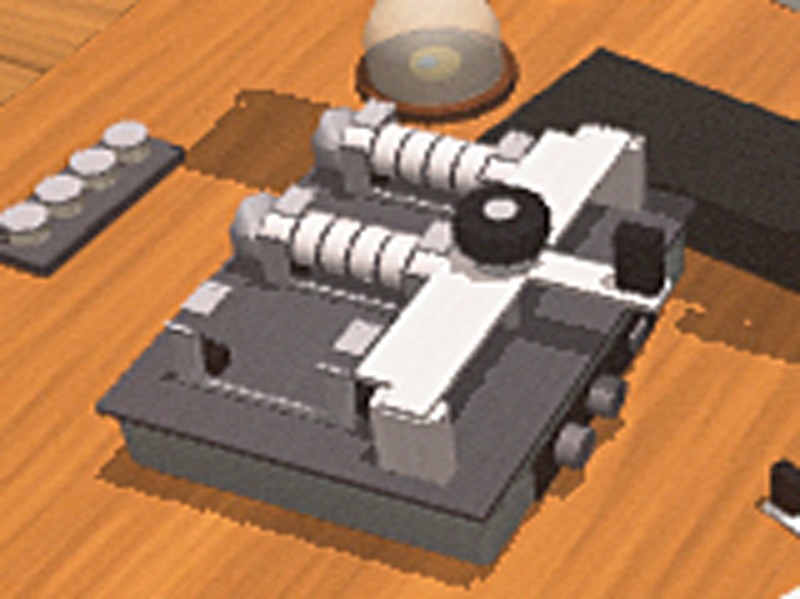

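Run:
```python
from h import *
def rect(P,n):
    r=cv2.minAreaRect((P[:,:2]*1000).astype(np.float32));b=cv2.boxPoints(r);print(n,len(P),r,b.round(0).tolist())
for s in('side0','scene0'):
    X,im=cloud(s);x,y,z=X[...,0],X[...,1],X[...,2];g=im.astype(int);mx=g.max(-1);mn=g.min(-1)
    m=(x>.38)&(x<.68)&(y>.0)&(y<.32)
    if s=='side0':
        bar=m&(z>.115)&(z<.132)&(mn>150)&(x<.56)
        bar=cv2.morphologyEx(bar.astype(np.uint8),cv2.MORPH_OPEN,np.ones((3,3)))>0
        rect(X[bar],'bar');print(np.median(X[bar][:,2]))
        k=m&(z>.153)&(x>.49)&(x<.56)&(y>.12)&(y<.2);rect(X[k],'knob');print(X[k].mean(0),X[k].max(0))
        t=m&(z>.133)&(x<.48);rect(X[t],'tab');print(X[t].mean(0),X[t].max(0),X[t].min(0))
        dk=m&(z>.06)&(z<.075);rect(X[dk],'deck')
        c=(z>.12)&(x>.58)&(x<.7)&(y>.0)&(y<.3);
        for lo,hi in((.03,.13),(.13,.21)):
            c=(z>.1)&(x>.55)&(x<.7)&(y>lo)&(y<hi)&(mn>190);rect(X[c],'can')
    mat=(z<.012)&(z>-.006)&(mx<60)&(x>.3)&(x<.8)&(y<.05)&(y>-.25);mat=cv2.morphologyEx(mat.astype(np.uint8),cv2.MORPH_OPEN,np.ones((5,5)))>0;rect(X[mat],s+' mat')
    tr=(z>.014)&(z<.032)&(mn>120)&(x>.3)&(x<.8)&(y<-.2)&(y>-.6);rect(X[tr],s+' tray')
    do=(z>.02)&(z<.11)&(x>.65)&(x<.85)&(y<.0)&(y>-.15);P=X[do];print(s,'dome',P.min(0),P.max(0)) if len(P) else 0
```

```text
bar 989 ((511.72796630859375, 155.89093017578125), (93.71659851074219, 234.14100646972656), 1.0199741125106812) [[463.0, 272.0], [467.0, 38.0], [561.0, 40.0], [556.0, 274.0]]
0.12418306828742744
knob 217 ((523.6656494140625, 156.644287109375), (44.615638732910156, 45.1816520690918), 23.451826095581055) [[494.0, 168.0], [512.0, 127.0], [553.0, 145.0], [535.0, 186.0]]
[0.52190512 0.15875042 0.15818863] [0.54649684 0.18039186 0.16251575]
tab 145 ((461.1335754394531, 79.20405578613281), (21.314172744750977, 159.13519287109375), 6.431029319763184) [[442.0, 157.0], [459.0, -1.0], [481.0, 1.0], [463.0, 159.0]]
[0.45280357 0.1453595  0.17997967] [0.47978347 0.15882732 0.61788258] [0.44208219 0.00075523 0.13312518]
deck 3247 ((577.726806640625, 161.96852111816406), (207.5654296875, 264.03729248046875), 5.1396942138671875) [[463.0, 284.0], [486.0, 21.0], [693.0, 40.0], [669.0, 303.0]]
can 273 ((610.6262817382812, 84.73982238769531), (123.75881958007812, 47.496002197265625), 6.6383514404296875) [[546.0, 101.0], [552.0, 54.0], [675.0, 68.0], [669.0, 115.0]]
can 284 ((609.176025390625, 166.833206
[... 348 characters left out ...]
5, -355.12664794921875), (418.32666015625, 281.13592529296875), 6.266897678375244) [[367.0, -238.0], [398.0, -518.0], [814.0, -472.0], [783.0, -193.0]]
side0 dome [ 0.67697569 -0.1165739   0.02004932] [ 0.75293943 -0.04002534  0.09647335]
scene0 mat 2178 ((500.31939697265625, -70.1224594116211), (134.57972717285156, 242.69012451171875), 82.57675170898438) [[371.0, -121.0], [612.0, -153.0], [629.0, -19.0], [389.0, 12.0]]
scene0 tray 1547 ((586.4493408203125, -359.22198486328125), (418.5246276855469, 281.08001708984375), 6.481092929840088) [[363.0, -243.0], [394.0, -522.0], [810.0, -475.0], [779.0, -196.0]]
scene0 dome [ 0.6780306  -0.12764389  0.02075258] [ 0.76008689 -0.04427452  0.09540222]
```

```bash
python3 -m handwheel '[{"translation":[-6.28,0,-5.04],"rot":[0,0,0],"fingers":0.32},{"translation":[-6.28,0,-5.04],"rot":[0,0,0],"fingers":0.32},{"translation":[-6.28,0,-5.04],"rot":[0,0,0],"fingers":0.32},{"translation":[-6.28,0,-5.04],"rot":[0,0,0],"fingers":0.32},{"translation":[-6.28,0,-5.04],"rot":[0,0,0],"fingers":0.32},{"translation":[-6.28,0,-5.04],"rot":[0,0,0],"fingers":0.32},{"translation":[-6.28,0,-5.04],"rot":[0,0,0],"fingers":0.32},{"translation":[-6.28,0,-5.04],"rot":[0,0,0],"fingers":0.32}]' 60
python3 - <<'E'
from h import *
snap('wrist','w1')
P=ctrl.camera_params('wrist');Rm=cv2.Rodrigues(P['rvec'])[0];K=P['camera_matrix']
def pr(p):
    c=Rm@np.array(p)+P['tvec'].ravel();th=np.arctan2(np.hypot(c[0],c[1]),c[2]);return (K[:2,2]+K[0,0]*th*c[:2]/np.hypot(c[0],c[1])).round(1)
print('nut top',pr([.5235,.157,.158]),'tab top',pr([.4533,.1507,.168]), 'tcp',ctrl.read_state()['ee_pos'])
X,im=cloud('scene0')
snap('scene','scene1');X,im=cloud('scene1');x,y,z=X[...,0],X[...,1],X[...,2];mn=im.min(-1)
m=((z>.014)&(z<.032)&(mn>110)&(x>.36)&(x<.68)&(y<-.22)&(y>-.55)).astype(np.uint8)
n,l,st,c=cv2.connectedComponentsWithStats(m);i=1+st[1:,4].argmax();Q=X[l==i]
print(cv2.minAreaRect((Q[:,:2]*1000).astype(np.float32)))
E
```

```text
time_s: 0.77
ee_pos: [0.5237, 0.1563, 0.2306]
ee_rot: [0.501, -0.5, 0.5, -0.499]
force: [0.4, -0.9, 0.9]
grip_width: 0.0581
nut top [273.9 219. ] tab top [173.4 231.8] tcp [0.5240724 0.1556691 0.230539 ]
((502.5101318359375, -368.3361511230469), (236.39447021484375, 174.23855590820312), 73.64280700683594)
```

View pics/w1.png

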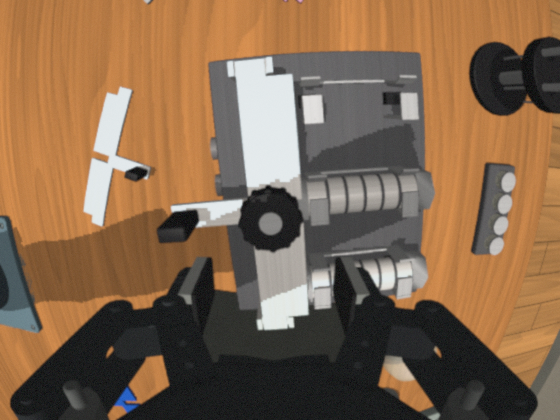

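```bash
python3 -m handwheel '[{"translation":[-0.05,1,-0.08],"rot":[0,0,0],"fingers":0.32},{"translation":[-0.05,2,-0.08],"rot":[0,0,0],"fingers":0.32},{"translation":[-0.05,3,-0.08],"rot":[0,0,0],"fingers":0.32},{"translation":[-0.05,3.9,-0.08],"rot":[0,0,0],"fingers":0.32},{"translation":[-0.05,3.9,-0.08],"rot":[0,0,0],"fingers":0.32}]' 60
python3 -m handwheel '[{"translation":[0,0,0],"rot":[0,0,0],"fingers":0.7},{"translation":[0,0,0],"rot":[0,0,0],"fingers":0.7},{"translation":[0,0,0],"rot":[0,0,0],"fingers":0.7},{"translation":[0,0,0],"rot":[0,0,0],"fingers":0.7},{"translation":[0,0,0],"rot":[0,0,0],"fingers":0.7},{"translation":[0,0,0],"rot":[0,0,0],"fingers":0.7}]' 60
python3 -m handwheel '[{"translation":[0,0,0],"rot":[0,0.1,0],"fingers":0.7},{"translation":[0,0,0],"rot":[0,0.2,0],"fingers":0.7},{"translation":[0,0,0],"rot":[0,0.3,0],"fingers":0.7},{"translation":[0,0,0],"rot":[0,0.3,0],"fingers":0.7}]' 60
python3 -c "
from h import *
s=ctrl.read_state();print(s['moment'],s['force'],s['joint_positions'],R.from_quat(s['ee_rot']).as_matrix().round(3))"
```

```text
time_s: 1.28
ee_pos: [0.5198, 0.1542, 0.1289]
ee_rot: [-0.502, 0.502, -0.5, 0.496]
force: [-1.8, -1.3, -0.1]
grip_width: 0.0576
time_s: 1.78
ee_pos: [0.5211, 0.1532, 0.1295]
ee_rot: [-0.501, 0.502, -0.501, 0.496]
force: [4.7, -1.7, -9.6]
grip_width: 0.0422
time_s: 2.12
ee_pos: [0.5204, 0.1533, 0.1298]
ee_rot: [-0.42, 0.571, -0.571, 0.414]
force: [-0.6, -0.2, -5.2]
grip_width: 0.0424
[-0.03161032  0.16063852 -0.16835423] [-0.61924976 -0.17082466 -5.19044388] [-0.38421092  0.49550529  0.01763454  1.8986807  -0.00964488  0.7556578
 -0.67049779] [[-0.304 -0.007  0.953]
 [-0.953 -0.005 -0.304]
 [ 0.006 -1.    -0.005]]
```

```bash
python3 -m handwheel '[{"translation":[0,0,0],"rot":[0,-0.1,0],"fingers":0.7},{"translation":[0,0,0],"rot":[0,-0.2,0],"fingers":0.7},{"translation":[0,0,0],"rot":[0,-0.3,0],"fingers":0.7},{"translation":[0,0,0],"rot":[0,-0.4,0],"fingers":0.7},{"translation":[0,0,0],"rot":[0,-0.5,0],"fingers":0.7},{"translation":[0,0,0],"rot":[0,-0.6,0],"fingers":0.7},{"translation":[0,0,0],"rot":[0,-0.6,0],"fingers":0.7}]' 60
python3 -c "
from h import *
s=ctrl.read_state();print(s['moment'],s['force'],s['joint_positions'][6])"
python3 -m handwheel '[{"translation":[0,0,0],"rot":[0,0.1,0],"fingers":0.7},{"translation":[0,0,0],"rot":[0,0.2,0],"fingers":0.7},{"translation":[0,0,0],"rot":[0,0.3,0],"fingers":0.7},{"translation":[0,0,0],"rot":[0,0.4,0],"fingers":0.7},{"translation":[0,0,0],"rot":[0,0.5,0],"fingers":0.7},{"translation":[0,0,0],"rot":[0,0.6,0],"fingers":0.7},{"translation":[0,0,0],"rot":[0,0.6,0],"fingers":0.7}]' 60
python3 -c "
from h import *
s=ctrl.read_state();print(s['moment'],s['force'],s['joint_positions'][6])"
```

```text
time_s: 2.7
ee_pos: [0.5225, 0.1515, 0.13]
ee_rot: [0.57, -0.421, 0.421, -0.566]
force: [6.9, -2.7, -13.3]
grip_width: 0.0425
[-0.52171833 -1.60283599 -0.6489657 ] [  6.92165933  -2.6615902  -13.33853835] -0.15466157916898537
time_s: 3.28
ee_pos: [0.52, 0.1515, 0.1304]
ee_rot: [-0.421, 0.571, -0.57, 0.414]
force: [-7.2, -2.3, 3.6]
grip_width: 0.0422
[-0.09268747  1.41065134 -0.10616956] [-7.22289586 -2.26281695  3.57145998] -0.6665774387139408
```

```bash
python3 -m handwheel '[{"translation":[0,0,0],"rot":[0,0.12,0],"fingers":0.7},{"translation":[0,0,0],"rot":[0,0.24,0],"fingers":0.7},{"translation":[0,0,0],"rot":[0,0.36,0],"fingers":0.7},{"translation":[0,0,0],"rot":[0,0.48,0],"fingers":0.7},{"translation":[0,0,0],"rot":[0,0.6,0],"fingers":0.7},{"translation":[0,0,0],"rot":[0,0.72,0],"fingers":0.7},{"translation":[0,0,0],"rot":[0,0.84,0],"fingers":0.7},{"translation":[0,0,0],"rot":[0,0.9,0],"fingers":0.7}]' 60
python3 - <<'E'
from h import *
s=ctrl.read_state();print(s['moment'],s['force'],s['ee_pos'],s['joint_positions'][6])
im,d=snap('wrist','w2');cv2.imwrite('pics/w2c.png',cv2.resize(im[130:330,180:380],None,fx=3,fy=3))
snap('side','s2');X,_=cloud('s2')
E
```

```text
time_s: 3.95
ee_pos: [0.5172, 0.1543, 0.1314]
ee_rot: [0.133, -0.695, 0.695, -0.123]
force: [-9.5, 4.5, 9.3]
grip_width: 0.0424
[1.05958037 2.09063392 0.27133534] [-9.49099035  4.46235266  9.34418739] [0.51718479 0.15427105 0.13143926] -1.4288216269517462
```

View pics/w2c.png

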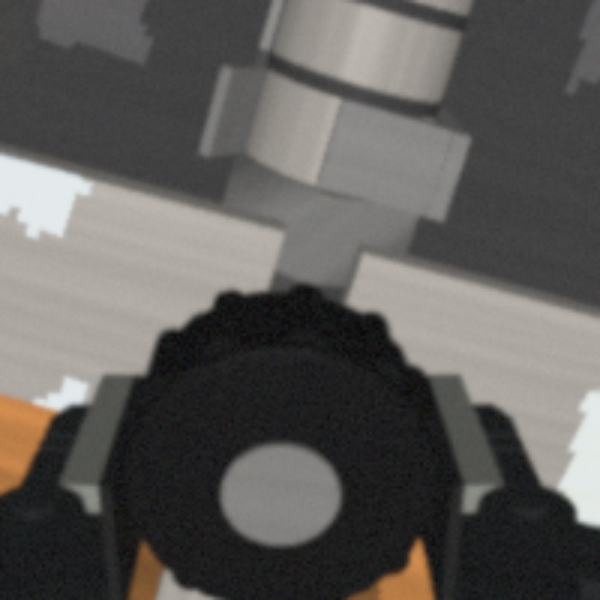

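```bash
python3 -m handwheel '[{"translation":[0,-0.02,0],"rot":[0,0.12,0],"fingers":0.7},{"translation":[0,-0.03,0],"rot":[0,0.24,0],"fingers":0.7},{"translation":[0,-0.04,0],"rot":[0,0.36,0],"fingers":0.7},{"translation":[0,-0.05,0],"rot":[0,0.48,0],"fingers":0.7},{"translation":[0,-0.06,0],"rot":[0,0.6,0],"fingers":0.7},{"translation":[0,-0.07,0],"rot":[0,0.72,0],"fingers":0.7},{"translation":[0,-0.07,0],"rot":[0,0.84,0],"fingers":0.7},{"translation":[0,-0.07,0],"rot":[0,0.96,0],"fingers":0.7}]' 60
python3 -c "
from h import *
s=ctrl.read_state();print(s['moment'],s['force'],s['ee_pos'],s['joint_positions'][6])"
python3 -m handwheel '[{"translation":[0,0,0],"rot":[0,0,0],"fingers":0.32},{"translation":[0,0,0],"rot":[0,0,0],"fingers":0.32},{"translation":[0,0,0],"rot":[0,0,0],"fingers":0.32},{"translation":[0,0,0],"rot":[0,-0.12,0],"fingers":0.32},{"translation":[0,0,0],"rot":[0,-0.24,0],"fingers":0.32},{"translation":[0,0,0],"rot":[0,-0.36,0],"fingers":0.32},{"translation":[0,0,0],"rot":[0,-0.48,0],"fingers":0.32},{"translation":[0,0,0],"rot":[0,-0.6,0],"fingers":0.32}]' 60
python3 -c "
from h import *
s=ctrl.read_state();print(s['moment'],s['force'],s['ee_pos'],s['joint_positions'][6]);R0=R.from_quat(s['ee_rot']).as_matrix();print(R0.round(2))"
```

```text
time_s: 4.72
ee_pos: [0.5175, 0.1585, 0.1332]
ee_rot: [-0.202, -0.676, 0.677, 0.21]
force: [3.9, 8.2, -14.3]
grip_width: 0.0424
[ 2.13990258 -1.21035931  0.24718672] [  3.94620261   8.22638034 -14.25611182] [0.51751268 0.15846553 0.13320805] -2.229324554335132
time_s: 5.38
ee_pos: [0.518, 0.1579, 0.1339]
ee_rot: [-0.01, 0.708, -0.706, 0.002]
force: [0.7, -0.0, -0.4]
grip_width: 0.058
[-3.19740973e-02  3.11219580e-05  1.17763519e-02] [ 0.7173528  -0.03330864 -0.40079411] [0.5179556  0.1578854  0.13393575] -1.722891089814401
[[-1.   -0.01  0.02]
 [-0.02  0.   -1.  ]
 [ 0.01 -1.   -0.  ]]
```

```bash
r='x'
python3 -m handwheel '[{"translation":[-0.14,0,0.04],"rot":[0,-1.0,0],"fingers":0.32},{"translation":[-0.14,0,0.04],"rot":[0,-1.0,0],"fingers":0.32},{"translation":[-0.14,0,0.04],"rot":[0,-1.0,0],"fingers":0.32},{"translation":[-0.14,0,0.04],"rot":[0,-1.0,0],"fingers":0.32},{"translation":[-0.14,0,0.04],"rot":[0,-1.0,0],"fingers":0.32},{"translation":[-0.14,0,0.04],"rot":[0,-1.0,0],"fingers":0.32},{"translation":[-0.14,0,0.04],"rot":[0,-1.0,0],"fingers":0.32},{"translation":[-0.14,0,0.04],"rot":[0,-1.0,0],"fingers":0.32}]'
python3 -m handwheel '[{"translation":[0,0,0],"rot":[0,-1.0,0],"fingers":0.32},{"translation":[0,0,0],"rot":[0,-1.0,0],"fingers":0.32},{"translation":[0,0,0],"rot":[0,-1.0,0],"fingers":0.32},{"translation":[0,0,0],"rot":[0,-1.0,0],"fingers":0.32},{"translation":[0,0,0],"rot":[0,-1.0,0],"fingers":0.32},{"translation":[0,0,0],"rot":[0,-1.0,0],"fingers":0.32},{"translation":[0,0,0],"rot":[0,-1.0,0],"fingers":0.32},{"translation":[0,0,0],"rot":[0,-1.0,0],"fingers":0.32}]'
python3 -m handwheel '[{"translation":[0,0,0],"rot":[0,-1.0,0],"fingers":0.32},{"translation":[0,0,0],"rot":[0,-1.0,0],"fingers":0.32},{"translation":[0,0,0],"rot":[0,-1.0,0],"fingers":0.32},{"translation":[0,0,0],"rot":[0,-1.0,0],"fingers":0.32},{"translation":[0,0,0],"rot":[0,-1.0,0],"fingers":0.32},{"translation":[0,0,0],"rot":[0,-1.0,0],"fingers":0.32},{"translation":[0,0,0],"rot":[0,-1.0,0],"fingers":0.32},{"translation":[0,0,0],"rot":[0,-1.0,0],"fingers":0.32}]'
python3 -m handwheel '[{"translation":[0,0,0],"rot":[0,-1.0,0],"fingers":0.32},{"translation":[0,0,0],"rot":[0,-1.0,0],"fingers":0.32},{"translation":[0,0,0],"rot":[0,-1.0,0],"fingers":0.32},{"translation":[0,0,0],"rot":[0,-1.0,0],"fingers":0.32},{"translation":[0,0,0],"rot":[0,-1.0,0],"fingers":0.32},{"translation":[0,0,0],"rot":[0,-1.0,0],"fingers":0.32},{"translation":[0,0,0],"rot":[0,-1.0,0],"fingers":0.32},{"translation":[0,0,0],"rot":[0,-1.0,0],"fingers":0.32}]'
python3 -c "
from h import *
s=ctrl.read_state();print(s['moment'],s['force'],s['ee_pos'],s['joint_positions']);R0=R.from_quat(s['ee_rot']).as_matrix();print(R0.round(2))"
```

```text
time_s: 6.05
ee_pos: [0.522, 0.1561, 0.1347]
ee_rot: [-0.347, 0.62, -0.615, 0.342]
force: [0.8, 0.1, 0.9]
grip_width: 0.0581
time_s: 6.72
ee_pos: [0.5227, 0.1552, 0.1355]
ee_rot: [0.599, -0.38, 0.374, -0.597]
force: [0.6, 0.4, 0.3]
grip_width: 0.0585
time_s: 7.38
ee_pos: [0.5233, 0.1542, 0.1362]
ee_rot: [-0.705, 0.047, -0.042, 0.706]
force: [0.1, 0.7, -0.3]
grip_width: 0.0582
time_s: 8.05
ee_pos: [0.5242, 0.153, 0.1369]
ee_rot: [-0.64, -0.298, 0.301, 0.641]
force: [-0.5, -0.3, 0.4]
grip_width: 0.0586
[-0.01479008 -0.00321737 -0.00500091] [-0.5093489  -0.30445873  0.35165831] [0.52415518 0.15298078 0.13692154] [ 0.12542061  0.57737814 -0.6479575   1.85802519  0.44611903  0.86056348
  1.70150603]
[[ 0.64 -0.01 -0.77]
 [ 0.77  0.    0.64]
 [-0.   -1.    0.  ]]
```

```bash
python3 -m handwheel '[{"translation":[0.05,0.06,0.19],"rot":[0,-0.7,0],"fingers":0.32},{"translation":[0.05,0.06,0.19],"rot":[0,-0.7,0],"fingers":0.32},{"translation":[0.05,0.06,0.19],"rot":[0,-0.7,0],"fingers":0.32},{"translation":[0.05,0.06,0.19],"rot":[0,-0.7,0],"fingers":0.32},{"translation":[0.05,0.06,0.19],"rot":[0,-0.7,0],"fingers":0.32},{"translation":[0.05,0.06,0.19],"rot":[0,-0.7,0],"fingers":0.32},{"translation":[0.05,0.06,0.19],"rot":[0,-0.7,0],"fingers":0.32}]'
python3 -c "
from h import *
s=ctrl.read_state();print(s['moment'],s['force'],s['ee_pos'],s['joint_positions']);R0=R.from_quat(s['ee_rot']).as_matrix();print(R0.round(2))
snap('wrist','w3')"
python3 -m handwheel '[{"translation":[0,0,0],"rot":[0,0,0],"fingers":0.7},{"translation":[0,0,0],"rot":[0,0,0],"fingers":0.7},{"translation":[0,0,0],"rot":[0,0,0],"fingers":0.7},{"translation":[0,0,0],"rot":[0,0,0],"fingers":0.7},{"translation":[0,-0.015,0],"rot":[0,0.12,0],"fingers":0.7},{"translation":[0,-0.02,0],"rot":[0,0.24,0],"fingers":0.7},{"translation":[0,-0.025,0],"rot":[0,0.36,0],"fingers":0.7},{"translation":[0,-0.03,0],"rot":[0,0.48,0],"fingers":0.7}]' 70
python3 -c "
from h import *
s=ctrl.read_state();print(s['moment'],s['force'],s['ee_pos'],s['joint_positions']);R0=R.from_quat(s['ee_rot']).as_matrix();print(R0.round(2))"
```

```text
time_s: 8.63
ee_pos: [0.5219, 0.1557, 0.1358]
ee_rot: [-0.497, -0.501, 0.503, 0.499]
force: [-0.3, -0.1, 0.1]
grip_width: 0.0583
[-0.01700558 -0.02700964 -0.00359421] [-0.25395467 -0.09464711  0.06301614] [0.52193473 0.15574052 0.13581647] [ 0.23111615  0.63148981 -0.81037174  1.85669244  0.57161002  0.90763238
  2.29753421]
[[-0.01 -0.   -1.  ]
 [ 1.   -0.   -0.01]
 [-0.   -1.    0.  ]]
time_s: 9.35
ee_pos: [0.5212, 0.1554, 0.1373]
ee_rot: [-0.605, -0.364, 0.367, 0.606]
force: [-4.8, -1.9, 8.5]
grip_width: 0.042
[-0.46785088  1.16554817  0.19900245] [-4.77389944 -1.85349653  8.51491522] [0.52117786 0.15539565 0.13732323] [ 0.15465004  0.58889326 -0.69844086  1.86081889  0.4838013   0.8743495
  1.87521714]
[[ 0.47 -0.01 -0.89]
 [ 0.89 -0.    0.47]
 [-0.   -1.    0.  ]]
```

View pics/w3.png

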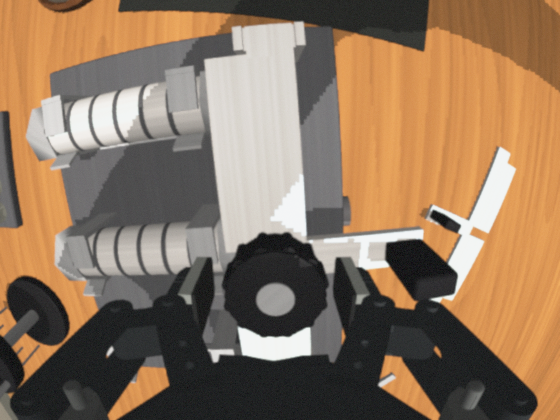

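```bash
for i in 1; do
python3 -m handwheel '[{"translation":[0,-0.02,0],"rot":[0,0.12,0],"fingers":0.7},{"translation":[0,-0.03,0],"rot":[0,0.24,0],"fingers":0.7},{"translation":[0,-0.04,0],"rot":[0,0.36,0],"fingers":0.7},{"translation":[0,-0.05,0],"rot":[0,0.48,0],"fingers":0.7},{"translation":[0,-0.05,0],"rot":[0,0.6,0],"fingers":0.7},{"translation":[0,-0.06,0],"rot":[0,0.72,0],"fingers":0.7},{"translation":[0,-0.06,0],"rot":[0,0.84,0],"fingers":0.7},{"translation":[0,-0.06,0],"rot":[0,0.96,0],"fingers":0.7}]'
done
python3 -m handwheel '[{"translation":[0,-0.0,0],"rot":[0,0.12,0],"fingers":0.7},{"translation":[0,-0.01,0],"rot":[0,0.24,0],"fingers":0.7},{"translation":[0,-0.015,0],"rot":[0,0.36,0],"fingers":0.7},{"translation":[0,-0.02,0],"rot":[0,0.48,0],"fingers":0.7},{"translation":[0,-0.03,0],"rot":[0,0.6,0],"fingers":0.7},{"translation":[0,-0.035,0],"rot":[0,0.72,0],"fingers":0.7},{"translation":[0,-0.04,0],"rot":[0,0.84,0],"fingers":0.7},{"translation":[0,-0.05,0],"rot":[0,0.96,0],"fingers":0.7}]'
python3 -c "
from h import *
s=ctrl.read_state();print(s['moment'],s['force'],s['ee_pos'],s['joint_positions'])"
python3 -m handwheel '[{"translation":[0,-0.0,0],"rot":[0,0.12,0],"fingers":0.7},{"translation":[0,-0.01,0],"rot":[0,0.24,0],"fingers":0.7},{"translation":[0,-0.015,0],"rot":[0,0.36,0],"fingers":0.7},{"translation":[0,-0.02,0],"rot":[0,0.48,0],"fingers":0.7},{"translation":[0,-0.03,0],"rot":[0,0.6,0],"fingers":0.7},{"translation":[0,-0.035,0],"rot":[0,0.72,0],"fingers":0.7},{"translation":[0,-0.04,0],"rot":[0,0.84,0],"fingers":0.7},{"translation":[0,-0.05,0],"rot":[0,0.96,0],"fingers":0.7}]'
python3 -m handwheel '[{"translation":[0,-0.0,0],"rot":[0,0.12,0],"fingers":0.7},{"translation":[0,-0.01,0],"rot":[0,0.24,0],"fingers":0.7},{"translation":[0,-0.015,0],"rot":[0,0.36,0],"fingers":0.7},{"translation":[0,-0.02,0],"rot":[0,0.48,0],"fingers":0.7},{"translation":[0,-0.03,0],"rot":[0,0.6,0],"fingers":0.7},{"translation":[0,-0.035,0],"rot":[0,0.72,0],"fingers":0.7},{"translation":[0,-0.04,0],"rot":[0,0.84,0],"fingers":0.7},{"translation":[0,-0.05,0],"rot":[0,0.96,0],"fingers":0.7}]'
python3 -c "
from h import *
s=ctrl.read_state();print(s['moment'],s['force'],s['ee_pos'],s['joint_positions'])"
```

```text
time_s: 10.02
ee_pos: [0.5207, 0.1558, 0.1388]
ee_rot: [0.706, 0.041, -0.044, -0.705]
force: [-0.5, 2.9, -1.7]
grip_width: 0.0419
time_s: 10.68
ee_pos: [0.521, 0.1564, 0.1402]
ee_rot: [0.646, -0.291, 0.289, -0.644]
force: [1.6, 2.3, -6.4]
grip_width: 0.0417
[ 0.45380885 -0.45771999  0.15797634] [ 1.64679012  2.28947241 -6.42113373] [0.52097301 0.15644691 0.14016222] [-0.18499486  0.49333854 -0.24328473  1.8797877   0.16010878  0.79150311
  0.21146939]
time_s: 11.35
ee_pos: [0.5215, 0.1565, 0.1414]
ee_rot: [-0.437, 0.557, -0.556, 0.435]
force: [2.5, 0.8, -7.2]
grip_width: 0.042
time_s: 12.02
ee_pos: [0.522, 0.1562, 0.1426]
ee_rot: [0.128, -0.695, 0.696, -0.127]
force: [2.8, -0.6, -6.1]
grip_width: 0.0418
[-0.18127299 -0.64492607  0.15453858] [ 2.83664031 -0.56924517 -6.14471834] [0.52196999 0.15615822 0.14262081] [-0.55053895  0.48346274  0.22797664  1.90086549 -0.14941658  0.77505532
 -1.44843764]
```

```bash
python3 -m handwheel '[{"translation":[0,-0.0,0],"rot":[0,0.12,0],"fingers":0.7},{"translation":[0,-0.01,0],"rot":[0,0.24,0],"fingers":0.7},{"translation":[0,-0.015,0],"rot":[0,0.36,0],"fingers":0.7},{"translation":[0,-0.02,0],"rot":[0,0.48,0],"fingers":0.7},{"translation":[0,-0.03,0],"rot":[0,0.6,0],"fingers":0.7},{"translation":[0,-0.035,0],"rot":[0,0.72,0],"fingers":0.7},{"translation":[0,-0.04,0],"rot":[0,0.84,0],"fingers":0.7},{"translation":[0,-0.04,0],"rot":[0,0.84,0],"fingers":0.7}]'
python3 -m handwheel '[{"translation":[0,0,0],"rot":[0,0,0],"fingers":0.32},{"translation":[0,0,0],"rot":[0,0,0],"fingers":0.32},{"translation":[0,0,0],"rot":[0,0,0],"fingers":0.32},{"translation":[0,-1,0],"rot":[0,0,0],"fingers":0.32},{"translation":[0,-2,0],"rot":[0,0,0],"fingers":0.32},{"translation":[0,-3,0],"rot":[0,0,0],"fingers":0.32},{"translation":[0,-3,0],"rot":[0,0,0],"fingers":0.32}]'
python3 - <<'E'
from h import *
s=ctrl.read_state();print(s['force'],s['ee_pos'],s['joint_positions']);print(R.from_quat(s['ee_rot']).as_matrix().round(2))
snap('side','s3');X,im=cloud('s3');x,y,z=X[...,0],X[...,1],X[...,2]
k=(z>.15)&(z<.18)&(x>.48)&(x<.57)&(y>.12)&(y<.2)
print(np.percentile(z[k],[10,30,50,70,90,97]).round(4),k.sum())
X,im=cloud('side0');x,y,z=X[...,0],X[...,1],X[...,2];k=(z>.15)&(z<.18)&(x>.48)&(x<.57)&(y>.12)&(y<.2)
print(np.percentile(z[k],[10,30,50,70,90,97]).round(4),k.sum())
E
```

```text
time_s: 12.68
ee_pos: [0.522, 0.1557, 0.1436]
ee_rot: [-0.169, -0.686, 0.688, 0.169]
force: [1.6, -1.7, -2.9]
grip_width: 0.0421
time_s: 13.27
ee_pos: [0.5251, 0.1566, 0.2234]
ee_rot: [0.171, 0.688, -0.686, -0.166]
force: [1.0, 0.1, 1.0]
grip_width: 0.0584
[1.02719854 0.05996307 1.03189777] [0.52507744 0.15656202 0.22344348] [-0.75685275  0.3963413   0.49280466  1.84805676 -0.22628026  0.94558766
 -2.21607796]
[[-0.89  0.01 -0.46]
 [ 0.46  0.   -0.89]
 [-0.01 -1.   -0.  ]]
[0.1555 0.1642 0.1675 0.1686 0.1698 0.1709] 305
[0.1528 0.1569 0.158  0.1591 0.16   0.161 ] 243
```

```bash
python3 -m handwheel '[{"translation":[2.48,0.5,1.54],"rot":[0,-0.566,0],"fingers":0.32},{"translation":[2.48,0.5,1.54],"rot":[0,-0.566,0],"fingers":0.32},{"translation":[2.48,0.5,1.54],"rot":[0,-0.566,0],"fingers":0.32},{"translation":[2.48,0.5,1.54],"rot":[0,-0.566,0],"fingers":0.32},{"translation":[2.48,0.5,1.54],"rot":[0,-0.566,0],"fingers":0.32},{"translation":[2.48,0.5,1.54],"rot":[0,-0.566,0],"fingers":0.32},{"translation":[2.48,0.5,1.54],"rot":[0,-0.566,0],"fingers":0.32},{"translation":[2.48,0.5,1.54],"rot":[0,-0.566,0],"fingers":0.32}]'
python3 - <<'E'
from h import *
s=ctrl.read_state();print(s['force'],s['ee_pos'],s['joint_positions']);print(R.from_quat(s['ee_rot']).as_matrix().round(3))
im,d=snap('wrist','w4')
E
```

```text
time_s: 13.98
ee_pos: [0.451, 0.1509, 0.2081]
ee_rot: [-0.028, 0.707, -0.706, 0.031]
force: [0.3, 1.1, 1.0]
grip_width: 0.058
[0.29822099 1.09097035 0.97158628] [0.4510361  0.15092247 0.20810022] [-0.73976099  0.27791841  0.37989608  2.02997987 -0.13381038  0.85342136
 -1.77272061]
[[-0.997  0.004  0.083]
 [-0.083  0.    -0.997]
 [-0.004 -1.     0.   ]]
```

View pics/w4.png

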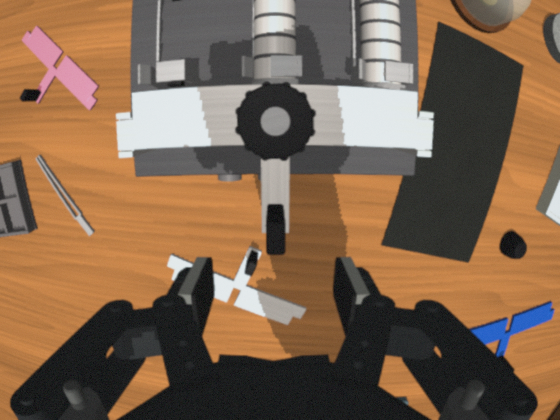

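```bash
python3 -m handwheel '[{"translation":[-0.06,1,0],"rot":[0,0,0],"fingers":0.32},{"translation":[-0.06,2,0],"rot":[0,0,0],"fingers":0.32},{"translation":[-0.06,2.92,0],"rot":[0,0,0],"fingers":0.32},{"translation":[-0.06,2.92,0],"rot":[0,0,0],"fingers":0.32}]'
python3 -m handwheel '[{"translation":[0,0,0],"rot":[0,0,0],"fingers":1},{"translation":[0,0,0],"rot":[0,0,0],"fingers":1},{"translation":[0,0,0],"rot":[0,0,0],"fingers":1},{"translation":[0,0,0],"rot":[0,0,0],"fingers":1},{"translation":[0,0,0],"rot":[0,0,0],"fingers":1},{"translation":[0,0,0],"rot":[0,0,0],"fingers":1},{"translation":[0,0,0],"rot":[0,0,0],"fingers":1},{"translation":[0,0,0],"rot":[0,0,0],"fingers":1}]' 100
python3 -m handwheel '[{"translation":[0,-0.08,0],"rot":[0,0,0],"fingers":1},{"translation":[0,-0.16,0],"rot":[0,0,0],"fingers":1},{"translation":[0,-0.22,0],"rot":[0,0,0],"fingers":1},{"translation":[0,-0.22,0],"rot":[0,0,0],"fingers":1},{"translation":[0,-0.22,0],"rot":[0,0,0],"fingers":1}]'
python3 - <<'E'
from h import *
s=ctrl.read_state();print(s['force'],s['moment'],s['ee_pos'],s['joint_positions']);print(R.from_quat(s['ee_rot']).as_matrix().round(3))
im,d=snap('side','s4');cv2.imwrite('pics/s4c.png',cv2.resize(im[175:315,150:310],None,fx=5,fy=4.28,interpolation=cv2.INTER_CUBIC))
X,_=cloud('s4');x,y,z=X[...,0],X[...,1],X[...,2]
b=(z>.118)&(z<.14)&(x>.47)&(x<.55)&(y>.195)&(y<.27)&(im.min(-1)>140);A=np.c_[X[b][:,:2]-[.522,.157],np.ones(b.sum())];print(np.linalg.lstsq(A,X[b][:,2],rcond=None)[0],b.sum())
E
```

```text
time_s: 14.37
ee_pos: [0.4502, 0.1501, 0.1317]
ee_rot: [0.03, -0.705, 0.708, -0.029]
force: [-0.8, -0.5, -1.5]
grip_width: 0.058
time_s: 15.03
ee_pos: [0.4509, 0.1505, 0.1329]
ee_rot: [0.03, -0.706, 0.707, -0.029]
force: [-2.1, 0.1, 7.2]
grip_width: 0.0107
time_s: 15.45
ee_pos: [0.4508, 0.1505, 0.1384]
ee_rot: [0.03, -0.706, 0.707, -0.029]
force: [0.6, 0.2, -1.5]
grip_width: 0.011
[ 0.58832988  0.23169444 -1.47120661] [-0.01313002  0.11955996 -0.01843635] [0.45083739 0.15050264 0.13837006] [-0.70129288  0.39680608  0.3453709   2.08103404 -0.20285975  0.69633502
 -1.71209886]
[[-0.997 -0.     0.083]
 [-0.083 -0.002 -0.997]
 [ 0.001 -1.     0.002]]
[ 0.0204981  -0.0180038   0.13050548] 451
```

View pics/s4c.png

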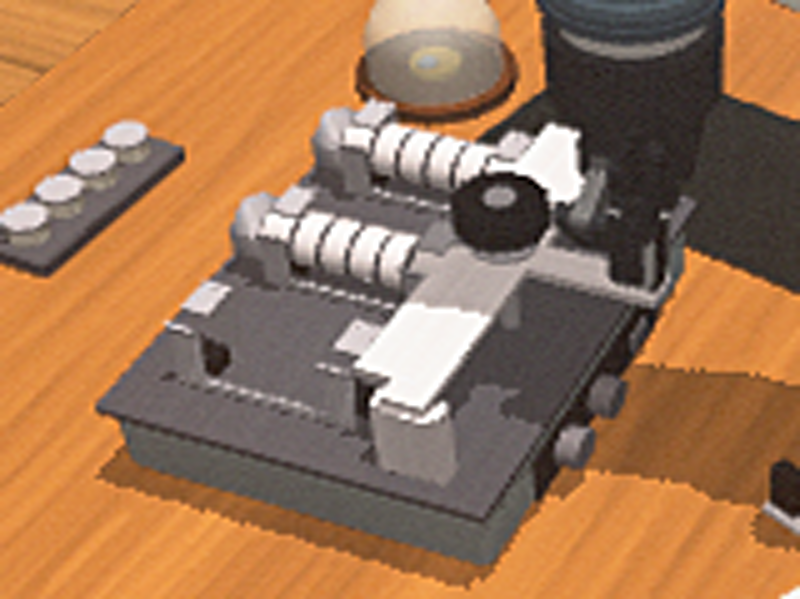

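```bash
python3 -m handwheel '[{"translation":[0.3,0,0],"rot":[0,0,0],"fingers":1},{"translation":[0.6,0,0],"rot":[0,0,0],"fingers":1},{"translation":[0.9,0,0],"rot":[0,0,0],"fingers":1},{"translation":[1.2,0,0],"rot":[0,0,0],"fingers":1},{"translation":[1.6,0,0],"rot":[0,0,0],"fingers":1},{"translation":[2.0,0,0],"rot":[0,0,0],"fingers":1},{"translation":[2.2,0,0],"rot":[0,0,0],"fingers":1},{"translation":[2.2,0,0],"rot":[0,0,0],"fingers":1}]'
python3 -c "
from h import *
s=ctrl.read_state();print(s['force'],s['moment'],s['ee_pos'],s['joint_positions'])"
```

```text
time_s: 16.17
ee_pos: [0.3942, 0.1458, 0.1382]
ee_rot: [0.03, -0.706, 0.707, -0.029]
force: [-0.2, 0.7, -2.2]
grip_width: 0.011
[-0.21519519  0.70896964 -2.2347112 ] [ 0.003907    0.04355848 -0.03395357] [0.39422571 0.1457562  0.13819578] [-0.76250678  0.31379395  0.35108254  2.20939892 -0.17523758  0.64661688
 -1.77378871]
```

```bash
python3 -m handwheel '[{"translation":[0,-1,0],"rot":[0,0,0],"fingers":1},{"translation":[0,-2,0],"rot":[0,0,0],"fingers":1},{"translation":[0,-3.3,0],"rot":[0,0,0],"fingers":1},{"translation":[0,-3.3,0],"rot":[0,0,0],"fingers":1},{"translation":[-0.5,-3.3,1],"rot":[0,-0.1,0],"fingers":1},{"translation":[-1,-3.3,2],"rot":[0,-0.2,0],"fingers":1},{"translation":[-1.5,-3.3,3.3],"rot":[0,-0.3,0],"fingers":1},{"translation":[-2,-3.3,4.6],"rot":[0,-0.4,0],"fingers":1}]'
python3 -c "
from h import *
s=ctrl.read_state();print(s['force'],s['joint_positions'],s['grip_width'])
q=R.from_quat(s['ee_rot']);m=q.as_matrix();print(m.round(3))
print(q.inv().apply(np.array([.513,-.114,.21])-s['ee_pos'])/.025, 'yaw of tool -x (bar x)',np.degrees(np.arctan2(-m[1,0],-m[0,0])))
"
```

```text
time_s: 16.83
ee_pos: [0.4538, 0.0363, 0.2206]
ee_rot: [0.171, -0.686, 0.687, -0.169]
force: [1.6, 0.5, -1.8]
grip_width: 0.011
[ 1.59431308  0.53859899 -1.78078424] [-0.55068753  0.22714157  0.42788338  2.06232453 -0.11955945  0.87718851
 -1.14116766] 0.011045401281942872
[[-0.885 -0.001  0.467]
 [-0.467 -0.002 -0.885]
 [ 0.002 -1.     0.001]]
[0.71016341 0.4335412  6.41990515] yaw of tool -x (bar x) 27.809383056206485
```

Turn left: 82.5−27.8 = 54.7° = 0.955 rad.

```bash
python3 -m handwheel '[{"translation":[0.1,0.05,0.8],"rot":[0,-0.12,0],"fingers":1},{"translation":[0.2,0.1,1.6],"rot":[0,-0.24,0],"fingers":1},{"translation":[0.3,0.2,2.4],"rot":[0,-0.36,0],"fingers":1},{"translation":[0.4,0.3,3.2],"rot":[0,-0.48,0],"fingers":1},{"translation":[0.5,0.4,4],"rot":[0,-0.6,0],"fingers":1},{"translation":[0.6,0.43,4.8],"rot":[0,-0.72,0],"fingers":1},{"translation":[0.7,0.43,5.6],"rot":[0,-0.84,0],"fingers":1},{"translation":[0.71,0.43,6.42],"rot":[0,-0.955,0],"fingers":1}]'
python3 - <<'E'
from h import *
s=ctrl.read_state();print(s['force'],s['joint_positions'],s['grip_width'])
q=R.from_quat(s['ee_rot']);m=q.as_matrix();print(m.round(3))
print(q.inv().apply(np.array([.513,-.114,.04])-s['ee_pos'])/.025, 'yaw of tool -x (bar x)',np.degrees(np.arctan2(-m[1,0],-m[0,0])))
snap('scene','sc5')
E
```

```text
time_s: 17.5
ee_pos: [0.513, -0.1153, 0.2094]
ee_rot: [0.469, -0.53, 0.53, -0.467]
force: [-0.7, -0.2, -1.2]
grip_width: 0.0108
[-0.73639092 -0.23645225 -1.20826145] [-0.11286     0.36133866  0.30748726  1.90127265 -0.13395833  0.90049966
  0.1347929 ] 0.01081029159220699
[[-0.124 -0.002  0.992]
 [-0.992 -0.002 -0.124]
 [ 0.002 -1.    -0.002]]
[-6.51340616e-02  6.77680547e+00  4.33422708e-03] yaw of tool -x (bar x) 82.85052290079751
```

View pics/sc5.png

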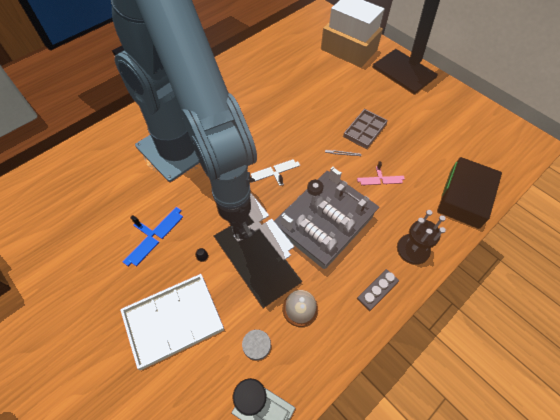

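```bash
python3 -m handwheel '[{"translation":[-0.06,1.3,0],"rot":[0,0,0],"fingers":1},{"translation":[-0.06,2.6,0],"rot":[0,0,0],"fingers":1},{"translation":[-0.06,3.9,0],"rot":[0,0,0],"fingers":1},{"translation":[-0.06,5,0],"rot":[0,0,0],"fingers":1},{"translation":[-0.06,6,0],"rot":[0,0,0],"fingers":1},{"translation":[-0.06,6.9,0],"rot":[0,0,0],"fingers":1},{"translation":[-0.06,7.3,0],"rot":[0,0,0],"fingers":1},{"translation":[-0.06,7.3,0],"rot":[0,0,0],"fingers":1}]'
python3 -m handwheel '[{"translation":[0,0.1,0],"rot":[0,0,0],"fingers":1},{"translation":[0,0.2,0],"rot":[0,0,0],"fingers":1},{"translation":[0,0.3,0],"rot":[0,0,0],"fingers":1},{"translation":[0,0.3,0],"rot":[0,0,0],"fingers":1}]'
```

```text
time_s: 18.22
ee_pos: [0.5135, -0.119, 0.0252]
ee_rot: [0.471, -0.529, 0.53, -0.467]
force: [-0.4, 0.3, -0.7]
grip_width: 0.0105
time_s: 18.55
ee_pos: [0.5142, -0.1191, 0.0183]
ee_rot: [0.471, -0.528, 0.53, -0.467]
force: [-0.3, -0.4, -1.1]
grip_width: 0.0105
```

```bash
python3 -m handwheel '[{"translation":[0,0.06,0],"rot":[0,0,0],"fingers":1},{"translation":[0,0.12,0],"rot":[0,0,0],"fingers":1},{"translation":[0,0.12,0],"rot":[0,0,0],"fingers":1}]'
python3 -c "
from h import *
print(ctrl.read_state()['force'],ctrl.read_state()['moment'])"
python3 -m handwheel '[{"translation":[0,0,0],"rot":[0,0,0],"fingers":0.5},{"translation":[0,0,0],"rot":[0,0,0],"fingers":0.5},{"translation":[0,0,0],"rot":[0,0,0],"fingers":0.5},{"translation":[0,0,0],"rot":[0,0,0],"fingers":0.5},{"translation":[0,-1,0],"rot":[0,0,0],"fingers":0.5},{"translation":[0,-2.5,0],"rot":[0,0,0],"fingers":0.5},{"translation":[0,-4,0],"rot":[0,0,0],"fingers":0.3},{"translation":[0,-5.5,0],"rot":[0,0,0],"fingers":0.3}]'
python3 - <<'E'
from h import *
s=ctrl.read_state();print(s['ee_pos'],s['joint_positions']);print(R.from_quat(s['ee_rot']).as_matrix().round(3))
im,d=snap('side','s6');cv2.imwrite('pics/s6c.png',cv2.resize(im[130:310,160:400],None,fx=3.3,fy=3.3,interpolation=cv2.INTER_CUBIC))
X,_=cloud('s6');x,y,z=X[...,0],X[...,1],X[...,2]
b=(z>.004)&(z<.02)&(x>.38)&(x<.66)&(y>-.14)&(y<.02)&(im.min(-1)>120);P=X[b];print(b.sum(),cv2.minAreaRect((P[:,:2]*1000).astype(np.float32)),np.median(P[:,2]))
A=np.c_[P[:,:2]-P[:,:2].mean(0),np.ones(len(P))];print(np.linalg.lstsq(A,P[:,2],rcond=None)[0])
E
```

```text
time_s: 18.8
ee_pos: [0.5146, -0.1193, 0.0176]
ee_rot: [0.47, -0.528, 0.53, -0.467]
force: [-6.4, 0.6, 22.6]
grip_width: 0.0108
[-6.41155932  0.58592808 22.61670206] [0.56232821 1.34876497 0.12102755]
time_s: 19.47
ee_pos: [0.5141, -0.1186, 0.1562]
ee_rot: [0.47, -0.529, 0.53, -0.467]
force: [1.5, -0.3, 0.3]
grip_width: 0.0598
[ 0.51406467 -0.11861288  0.1561904 ] [-0.09466171  0.44151832  0.29546348  1.9392127  -0.16989093  0.78622227
  0.17311318]
[[-0.121 -0.002  0.993]
 [-0.993 -0.005 -0.121]
 [ 0.005 -1.    -0.001]]
660 ((522.50537109375, -75.22982025146484), (105.54913330078125, 238.7832794189453), 82.40779876708984) 0.008838683586148909
[0.00201451 0.00508613 0.00881949]
```

View pics/s6c.png

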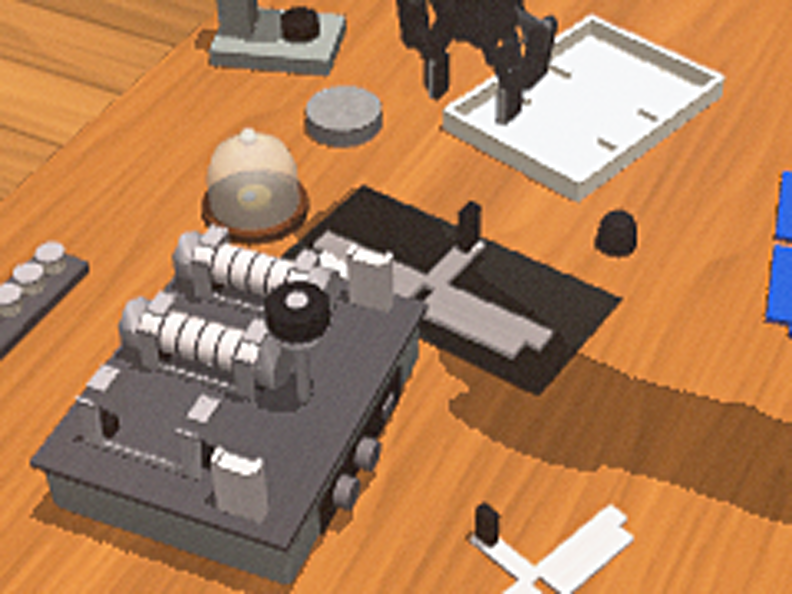

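```bash
python3 -m handwheel '[{"translation":[-1,-2,0],"rot":[0,0.12,0],"fingers":0.4},{"translation":[-2.5,-2,0.3],"rot":[0,0.24,0],"fingers":0.4},{"translation":[-4,-2,0.6],"rot":[0,0.36,0],"fingers":0.4},{"translation":[-5.5,-2,0.9],"rot":[0,0.48,0],"fingers":0.4},{"translation":[-7,-2,1.2],"rot":[0,0.6,0],"fingers":0.4},{"translation":[-8.5,-2,1.5],"rot":[0,0.72,0],"fingers":0.4},{"translation":[-10,-2,1.7],"rot":[0,0.84,0],"fingers":0.4},{"translation":[-11.58,-2,1.72],"rot":[0,0.96,0],"fingers":0.4}]'
cat >> h.py <<'E'
def st(p=None,jaw=None):
    s=ctrl.read_state();q=R.from_quat(s['ee_rot']);m=q.as_matrix();a=np.degrees(np.arctan2(m[1,2],m[0,2]))
    print('t',round(s['time_s'],1),'p',s['ee_pos'].round(4),'F',s['force'].round(1),'w',round(s['grip_width'],4),'j',s['joint_positions'].round(2),'jaw',a.round(1),'ydown',m[:,1].round(3))
    if p is not None:print('units',(q.inv().apply(np.array(p)-s['ee_pos'])/.025).round(2))
    if jaw is not None:
        c,n=np.cos(np.radians(jaw)),np.sin(np.radians(jaw))
        T=np.array([[n,0,c],[-c,0,n],[0,-1,0]]) # x=y cross z
        print('rot',(q.inv()*R.from_matrix(T)).as_rotvec().round(3))
E
python3 -c "
from h import *
st([.5917,.1633,.205],-84.9)"
```

```text
time_s: 20.18
ee_pos: [0.5968, 0.1641, 0.212]
ee_rot: [0.166, -0.684, 0.69, -0.172]
force: [0.5, -0.7, 0.8]
grip_width: 0.0513
t 20.2 p [0.5968 0.1641 0.212 ] F [ 0.5 -0.7  0.8] w 0.0513 j [-0.68  0.53  0.47  1.67 -0.27  0.99 -1.21] jaw -62.4 ydown [ 0.009 -0.006 -1.   ]
units [ 0.2   0.28 -0.07]
rot [-0.009  0.393 -0.007]
```

```bash
python3 -m handwheel '[{"translation":[0.2,0.28,-0.07],"rot":[-0.009,0.12,-0.007],"fingers":0.4},{"translation":[0.2,0.28,-0.07],"rot":[-0.009,0.24,-0.007],"fingers":0.4},{"translation":[0.2,0.28,-0.07],"rot":[-0.009,0.393,-0.007],"fingers":0.4},{"translation":[0.2,0.28,-0.07],"rot":[-0.009,0.393,-0.007],"fingers":0.4},{"translation":[0.2,0.28,-0.07],"rot":[-0.009,0.393,-0.007],"fingers":0.4}]'
python3 - <<'E'
from h import *
st([.5917,.1633,.081],-84.9);snap('wrist','w7')
P=ctrl.camera_params('wrist');Rm=cv2.Rodrigues(P['rvec'])[0];K=P['camera_matrix']
def pr(p):
    c=Rm@np.array(p)+P['tvec'].ravel();th=np.arctan2(np.hypot(c[0],c[1]),c[2]);return (K[:2,2]+K[0,0]*th*c[:2]/np.hypot(c[0],c[1])).round(1)
C=np.array([.5768,.162]);c,s=np.cos(.0897),np.sin(.0897);M=np.array([[c,-s],[s,c]])
for y in(0,-.084):
  for x in(-.049,0,.065):print(y,x,pr([*(C+M@[x,y]),.114]))
E
```

```text
time_s: 20.6
ee_pos: [0.5914, 0.1634, 0.2046]
ee_rot: [0.032, -0.706, 0.706, -0.032]
force: [0.9, 0.6, -0.3]
grip_width: 0.0512
t 20.6 p [0.5914 0.1634 0.2046] F [ 0.9  0.6 -0.3] w 0.0512 j [-0.74  0.55  0.56  1.69 -0.34  1.   -1.54] jaw -84.8 ydown [-0. -0. -1.]
units [-0.01  4.95  0.  ]
rot [-0.     0.002  0.   ]
0 -0.049 [272.1 286.5]
0 0 [272.2 231.2]
0 0.065 [272.4 146. ]
-0.084 -0.049 [370.8 284.4]
-0.084 0 [377.8 230.7]
-0.084 0.065 [384.9 148.8]
```

View pics/w7.png

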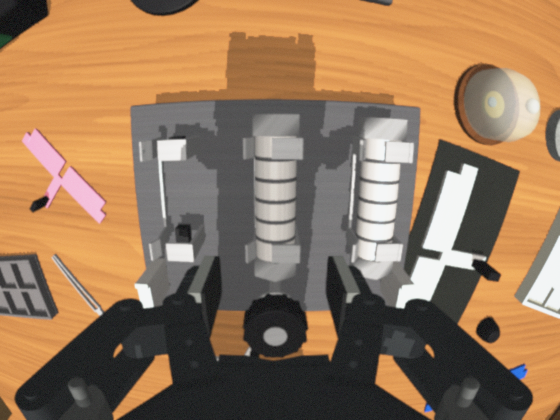

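Run:
```python
from h import *
f=np.load('pics/w7.npz');K=f['K'];Rm=cv2.Rodrigues(f['r'])[0];t=f['t'].ravel();d=f['d']
def pw(u,v,z):
    a=np.array([u-K[0,2],v-K[1,2]]);r=np.hypot(*a);th=r/K[0,0];ray=np.array([*(np.sin(th)*a/r),np.cos(th)]);o=-Rm.T@t;g=Rm.T@ray;return o+g*(z-o[2])/g[2]
C=np.array([.5768,.162]);c,s=np.cos(.0897),np.sin(.0897);M=np.array([[c,-s],[s,c]])
for n,u,v,z in[('nut',273,335,.1675),('c2 far end',276,115,.115),('c2 near end',276,278,.115),('far clip',275,148,.1175),('near clip',275,252,.1175),('c1 far',386,120,.115),('c1 body',378,196,.114),('deck UL',132,108,.07),('deck UR',418,108,.07)]:
    p=pw(u,v,z);print(n,p.round(4),(M.T@(p[:2]-C)).round(4))
X,im=cloud('side0');x,y,z=X[...,0],X[...,1],X[...,2]
L=(X[...,:2]-C)@M
for yc in(0,-.084):
    k=(z>.095)&(abs(L[...,1]-yc)<.025)&(L[...,0]>-.03)&(L[...,0]<.13);print(yc,np.percentile(L[...,0][k],[1,50,98,100]).round(3))
```

```text
nut [0.5196 0.1563 0.1675] [-0.0575 -0.0006]
c2 far end [0.6639 0.1673 0.115 ] [ 0.0872 -0.0025]
c2 near end [0.5369 0.1554 0.115 ] [-0.0404 -0.003 ]
far clip [0.6405 0.1659 0.1175] [ 0.0638 -0.0018]
near clip [0.5611 0.1585 0.1175] [-0.016  -0.0021]
c1 far [0.6704 0.0866 0.115 ] [ 0.0865 -0.0834]
c1 body [0.6122 0.0837 0.114 ] [ 0.0283 -0.0811]
deck UL [0.6639 0.2959 0.07  ] [0.0987 0.1256]
deck UR [0.6875 0.0409 0.07  ] [ 0.0994 -0.1305]
0 [-0.024  0.036  0.089  0.092]
-0.084 [-0.027  0.038  0.089  0.092]
```

```bash
python3 -m handwheel '[{"translation":[-0.46,1,0.02],"rot":[0,0,0],"fingers":0.42},{"translation":[-0.46,2,0.02],"rot":[0,0,0],"fingers":0.42},{"translation":[-0.46,3,0.02],"rot":[0,0,0],"fingers":0.42},{"translation":[-0.46,4,0.02],"rot":[0,0,0],"fingers":0.42},{"translation":[-0.46,4.6,0.02],"rot":[0,0,0],"fingers":0.42},{"translation":[-0.46,4.9,0.02],"rot":[0,0,0],"fingers":0.42},{"translation":[-0.46,4.9,0.02],"rot":[0,0,0],"fingers":0.42}]'
python3 -m handwheel '[{"translation":[0,0,0],"rot":[0,0,0],"fingers":0.9},{"translation":[0,0,0],"rot":[0,0,0],"fingers":0.9},{"translation":[0,0,0],"rot":[0,0,0],"fingers":0.9},{"translation":[0,0,0],"rot":[0,0,0],"fingers":0.9},{"translation":[0,0,0],"rot":[0,0,0],"fingers":0.9},{"translation":[0,0,0],"rot":[0,0,0],"fingers":0.9}]' 60
python3 -c "
from h import *
st()"
```

```text
time_s: 21.23
ee_pos: [0.6019, 0.1634, 0.0807]
ee_rot: [0.034, -0.706, 0.706, -0.032]
force: [-0.4, -0.3, 0.4]
grip_width: 0.0497
time_s: 21.73
ee_pos: [0.6027, 0.1633, 0.0818]
ee_rot: [0.034, -0.706, 0.706, -0.033]
force: [-0.9, -1.5, 7.2]
grip_width: 0.03
t 21.7 p [0.6027 0.1633 0.0818] F [-0.9 -1.5  7.2] w 0.03 j [-0.66  0.73  0.47  1.73 -0.44  0.79 -1.46] jaw -84.6 ydown [-0.001 -0.    -1.   ]
```

```bash
python3 -m handwheel '[{"translation":[0,0,-0.2],"rot":[0,0,0],"fingers":0.9},{"translation":[0,0,-0.4],"rot":[0,0,0],"fingers":0.9},{"translation":[0,0,-0.6],"rot":[0,0,0],"fingers":0.9},{"translation":[0,0,-0.8],"rot":[0,0,0],"fingers":0.9},{"translation":[0,0,-0.92],"rot":[0,0,0],"fingers":0.9},{"translation":[0,0,-0.92],"rot":[0,0,0],"fingers":0.9}]'
python3 -c "
from h import *
st()"
```

```text
time_s: 22.23
ee_pos: [0.6007, 0.1835, 0.0816]
ee_rot: [0.033, -0.705, 0.708, -0.032]
force: [0.6, -8.2, 1.6]
grip_width: 0.0301
t 22.2 p [0.6007 0.1835 0.0816] F [ 0.6 -8.2  1.6] w 0.0301 j [-0.7   0.74  0.48  1.72 -0.44  0.8  -1.5 ] jaw -84.7 ydown [-0.001 -0.004 -1.   ]
```

```bash
python3 -m handwheel '[{"translation":[0,0,-0.12],"rot":[0,0,0],"fingers":0.9},{"translation":[0,0,-0.12],"rot":[0,0,0],"fingers":0.9},{"translation":[0,-0.3,-0.12],"rot":[0,0,0],"fingers":0.9},{"translation":[0,-0.6,-0.12],"rot":[0,0,0],"fingers":0.9}]'
python3 -m handwheel '[{"translation":[0,-0.5,0],"rot":[0,0,0],"fingers":0.9},{"translation":[0,-1,0],"rot":[0,0,0],"fingers":0.9},{"translation":[0,-2,0],"rot":[0,0,0],"fingers":0.9},{"translation":[0,-3,0],"rot":[0,0,0],"fingers":0.9},{"translation":[0,-4.2,0],"rot":[0,0,0],"fingers":0.9},{"translation":[0,-4.2,0],"rot":[0,0,0],"fingers":0.9}]'
python3 - <<'E'
from h import *
snap('scene','sc8');snap('wrist','w8');X,im=cloud('sc8');x,y,z=X[...,0],X[...,1],X[...,2];mn=im.min(-1)
m=((z>.014)&(z<.032)&(mn>110)&(x>.33)&(x<.71)&(y<-.19)&(y>-.58)).astype(np.uint8)
n,l,sx,c=cv2.connectedComponentsWithStats(m);i=1+sx[1:,4].argmax();Q=X[l==i]
r=cv2.minAreaRect((Q[:,:2]*1000).astype(np.float32));print(r)
st()
E
```

```text
time_s: 22.57
ee_pos: [0.5999, 0.1852, 0.0961]
ee_rot: [0.033, -0.704, 0.709, -0.032]
force: [0.2, -2.5, -2.0]
grip_width: 0.03
time_s: 23.07
ee_pos: [0.6032, 0.1879, 0.2079]
ee_rot: [0.031, -0.705, 0.707, -0.035]
force: [1.8, -0.1, -1.6]
grip_width: 0.0298
((502.5968933105469, -368.4686279296875), (236.58950805664062, 174.34442138671875), 73.65872192382812)
t 23.2 p [0.6006 0.1874 0.2031] F [ 0.8  0.3 -1.9] w 0.03 j [-0.76  0.59  0.56  1.65 -0.35  1.01 -1.57] jaw -84.7 ydown [-0.    -0.004 -1.   ]
```

View pics/w8.png

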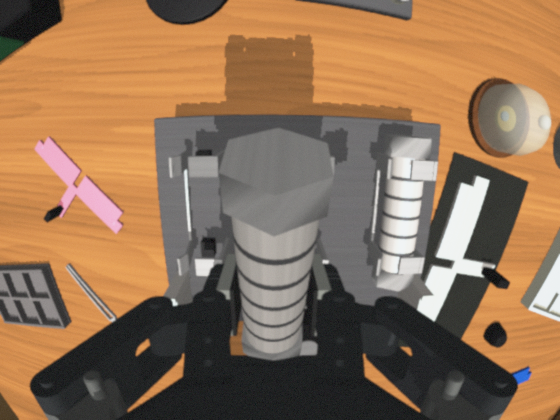

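```bash
python3 -m handwheel '[{"translation":[0.3,0,1],"rot":[0,0,0],"fingers":0.9},{"translation":[0.7,0,2.5],"rot":[0,0,0],"fingers":0.9},{"translation":[1.1,0,4],"rot":[0,0.05,0],"fingers":0.9},{"translation":[1.5,0,5.5],"rot":[0,0.1,0],"fingers":0.9},{"translation":[1.9,0,7],"rot":[0,0.15,0],"fingers":0.9},{"translation":[2.4,0,8.5],"rot":[0,0.2,0],"fingers":0.9},{"translation":[2.8,0,10],"rot":[0,0.25,0],"fingers":0.9},{"translation":[3.2,0,11.5],"rot":[0,0.3,0],"fingers":0.9}]'
python3 -c "
from h import *
st([.4864,-.4325,.15],-106.3)"
```

```text
time_s: 23.83
ee_pos: [0.5462, -0.1069, 0.2036]
ee_rot: [-0.073, -0.702, 0.704, 0.074]
force: [0.9, -0.1, -1.0]
grip_width: 0.0303
t 23.8 p [ 0.5462 -0.1069  0.2036] F [ 0.9 -0.1 -1. ] w 0.0303 j [-0.4   0.48  0.68  1.84 -0.37  0.94 -1.33] jaw -101.9 ydown [-0.002 -0.003 -1.   ]
units [-0.36  2.19 13.23]
rot [-0.003  0.076  0.001]
```

```bash
python3 -m handwheel '[{"translation":[0,0,1.5],"rot":[0,0.02,0],"fingers":0.9},{"translation":[-0.1,0,3],"rot":[0,0.04,0],"fingers":0.9},{"translation":[-0.1,0,4.5],"rot":[0,0.06,0],"fingers":0.9},{"translation":[-0.2,0.3,6.5],"rot":[0,0.076,0],"fingers":0.9},{"translation":[-0.2,0.6,8],"rot":[0,0.076,0],"fingers":0.9},{"translation":[-0.3,1,9.5],"rot":[0,0.076,0],"fingers":0.9},{"translation":[-0.36,1.5,11.3],"rot":[0,0.076,0],"fingers":0.9},{"translation":[-0.36,2,13.2],"rot":[0,0.076,0],"fingers":0.9}]'
python3 - <<'E'
from h import *
st([.4864,-.4325,.012],-106.3)
snap('side','s9');im,d=snap('wrist','w9');a=cv2.imread('pics/s9.png')
cv2.imwrite('pics/m9.png',np.hstack([cv2.resize(im,None,fx=.75,fy=1),cv2.resize(a[90:300,240:400],(380,420))]))
E
```

```text
time_s: 24.5
ee_pos: [0.4892, -0.4176, 0.1569]
ee_rot: [-0.099, -0.7, 0.7, 0.101]
force: [1.0, 0.5, -1.9]
grip_width: 0.0301
t 24.5 p [ 0.4892 -0.4176  0.1569] F [ 1.   0.5 -1.9] w 0.0301 j [ 0.21  0.69  0.65  1.64 -0.48  0.97 -0.84] jaw -106.2 ydown [-0.003 -0.    -1.   ]
units [-0.07  5.8   0.6 ]
rot [-0.001  0.001  0.003]
```

View pics/m9.png

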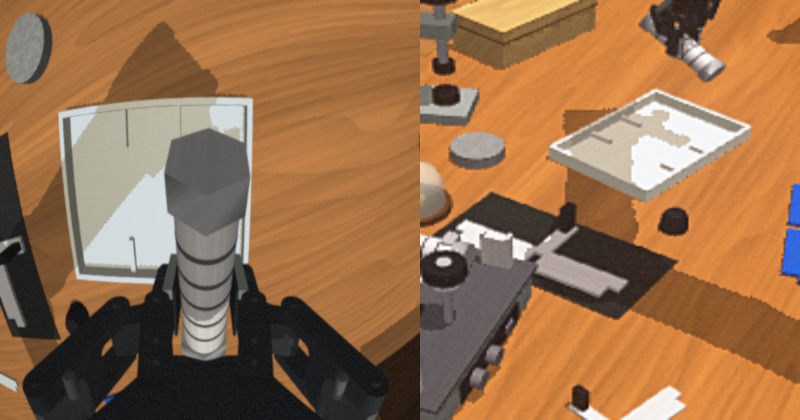

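```bash
python3 -m handwheel '[{"translation":[-0.07,0,0.57],"rot":[0,0,0],"fingers":0.9},{"translation":[-0.07,1,0.57],"rot":[0,0,0],"fingers":0.9},{"translation":[-0.07,2,0.57],"rot":[0,0,0],"fingers":0.9},{"translation":[-0.07,3,0.57],"rot":[0,0,0],"fingers":0.9},{"translation":[-0.07,4,0.57],"rot":[0,0,0],"fingers":0.9},{"translation":[-0.07,4.8,0.57],"rot":[0,0,0],"fingers":0.9},{"translation":[-0.07,5.4,0.57],"rot":[0,0,0],"fingers":0.9},{"translation":[-0.07,5.7,0.57],"rot":[0,0,0],"fingers":0.9}]'
python3 -m handwheel '[{"translation":[0,0,0],"rot":[0,0,0],"fingers":0.9},{"translation":[0,0,0],"rot":[0,0,0],"fingers":0.9}]'
python3 -c "
from h import *
st([.4864,-.4325,.008],-106.3)"
```

```text
time_s: 25.27
ee_pos: [0.4855, -0.4397, 0.0146]
ee_rot: [-0.103, -0.697, 0.703, 0.102]
force: [8.7, -2.3, 12.4]
grip_width: 0.0296
time_s: 25.43
ee_pos: [0.4861, -0.4393, 0.0144]
ee_rot: [-0.103, -0.697, 0.702, 0.102]
force: [-0.6, 0.4, 4.8]
grip_width: 0.03
t 25.4 p [ 0.4861 -0.4393  0.0144] F [-0.6  0.4  4.8] w 0.03 j [ 0.31  0.89  0.53  1.66 -0.6   0.75 -0.74] jaw -106.7 ydown [ 0.    -0.008 -1.   ]
units [ 0.07  0.26 -0.27]
rot [-0.008 -0.006 -0.003]
```

Run:
```python
from h import *
im,d=snap('wrist','w10');a,_=snap('side','s10')
cv2.imwrite('pics/m10.png',np.hstack([cv2.resize(im,None,fx=.75,fy=1),cv2.resize(a[110:220,280:400],(380,420))]))
```

```text
(no output)
```

View pics/m10.png

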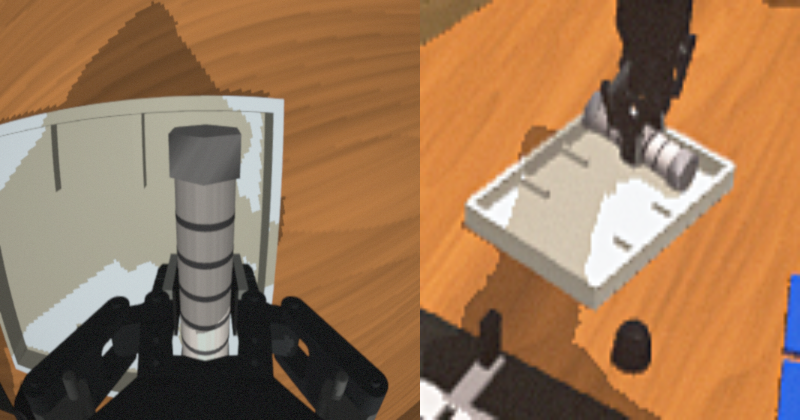

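Run:
```python
from h import *
c,s=np.cos(np.radians(-16.34)),np.sin(np.radians(-16.34));M=np.array([[c,-s],[s,c]]);O=np.array([.5026,-.3685])
for n in('s10',):
    X,im=cloud(n);L=(X[...,:2]-O)@M;z=X[...,2]
    k=(abs(L[...,0])<.1)&(L[...,1]<-.03)&(L[...,1]>-.11)&(z>.028)&(z<.075)
    for a in np.arange(-.08,.09,.01):
        q=k&(abs(L[...,0]-a)<.005)
        if q.sum()>2:print(a.round(2),q.sum(),'zmax',np.percentile(z[q],95).round(4),'y',np.percentile(L[...,1][q],[5,95]).round(3))
```

```text
-0.06 11 zmax 0.0407 y [-0.08  -0.054]
-0.05 21 zmax 0.0425 y [-0.084 -0.05 ]
-0.04 21 zmax 0.0417 y [-0.077 -0.054]
-0.03 21 zmax 0.043 y [-0.075 -0.052]
-0.02 23 zmax 0.0438 y [-0.077 -0.054]
-0.01 37 zmax 0.07 y [-0.091 -0.044]
-0.0 81 zmax 0.0708 y [-0.103 -0.041]
0.01 31 zmax 0.0673 y [-0.095 -0.042]
0.02 3 zmax 0.0377 y [-0.056 -0.052]
0.03 7 zmax 0.042 y [-0.073 -0.053]
0.04 4 zmax 0.0354 y [-0.06  -0.053]
0.05 14 zmax 0.046 y [-0.061 -0.052]
0.06 20 zmax 0.0507 y [-0.066 -0.053]
0.07 22 zmax 0.0525 y [-0.07  -0.052]
```

```bash
python3 -m handwheel '[{"translation":[0,0.06,0],"rot":[0,0,0],"fingers":0.9},{"translation":[0,0.12,0],"rot":[0,0,0],"fingers":0.9},{"translation":[0,0.12,0],"rot":[0,0,0],"fingers":0.9}]' 25
python3 -m handwheel '[{"translation":[0,0,0],"rot":[0,0,0],"fingers":0.42},{"translation":[0,0,0],"rot":[0,0,0],"fingers":0.42},{"translation":[0,0,0],"rot":[0,0,0],"fingers":0.42},{"translation":[0,0,0],"rot":[0,0,0],"fingers":0.42},{"translation":[0,-0.5,0],"rot":[0,0,0],"fingers":0.42},{"translation":[0,-1.5,0],"rot":[0,0,0],"fingers":0.42},{"translation":[0,-3,0],"rot":[0,0,0],"fingers":0.42},{"translation":[0,-5,0],"rot":[0,0,0],"fingers":0.42}]' 60
cat >> h.py <<'E'
def trayrect(n):
    X,im=cloud(n);x,y,z=X[...,0],X[...,1],X[...,2];mn=im.min(-1)
    m=((z>.014)&(z<.0275)&(mn>110)&(x>.33)&(x<.71)&(y<-.19)&(y>-.58)).astype(np.uint8)
    k,l,sx,c=cv2.connectedComponentsWithStats(m);i=1+sx[1:,4].argmax();Q=X[l==i]
    r=cv2.minAreaRect((Q[:,:2]*1000).astype(np.float32));print(r,len(Q));return r
E
python3 - <<'E'
from h import *
st([.61,.08,.2],-84.7)
snap('side','s11');snap('scene','sc11');trayrect('sc11');trayrect('s11')
c,s=np.cos(np.radians(-16.34)),np.sin(np.radians(-16.34));M=np.array([[c,-s],[s,c]]);O=np.array([.5026,-.3685])
X,im=cloud('s11');L=(X[...,:2]-O)@M;z=X[...,2]
k=(abs(L[...,0])<.077)&(L[...,1]<-.0)&(L[...,1]>-.106)&(z>.028)&(z<.06)
for a in np.arange(-.08,.09,.02):
    q=k&(abs(L[...,0]-a)<.01)
    if q.sum()>2:print(a.round(2),q.sum(),'zmax',np.percentile(z[q],95).round(4),'y',np.percentile(L[...,1][q],[5,95]).round(3))
E
```

```text
time_s: 25.78
ee_pos: [0.4871, -0.4395, 0.0123]
ee_rot: [-0.103, -0.697, 0.703, 0.101]
force: [1.2, -0.6, 9.4]
grip_width: 0.0298
time_s: 26.45
ee_pos: [0.4858, -0.4374, 0.1295]
ee_rot: [-0.102, -0.697, 0.702, 0.102]
force: [0.9, -0.4, 0.3]
grip_width: 0.0495
t 26.4 p [ 0.4858 -0.4374  0.1295] F [ 0.9 -0.4  0.3] w 0.0495 j [ 0.25  0.74  0.63  1.63 -0.51  0.93 -0.8 ] jaw -106.7 ydown [-0.001 -0.007 -1.   ]
units [  1.17  -2.96 -21.23]
rot [-0.007 -0.383  0.   ]
((502.7102355957031, -368.45733642578125), (236.59368896484375, 174.16217041015625), 73.84069061279297) 773
((505.2372131347656, -364.91400146484375), (246.00221252441406, 177.76304626464844), 73.79839324951172) 564
-0.06 21 zmax 0.0431 y [-0.083 -0.053]
-0.04 39 zmax 0.0419 y [-0.079 -0.053]
-0.02 36 zmax 0.0402 y [-0.08  -0.054]
0.0 34 zmax 0.0412 y [-0.073 -0.053]
0.02 34 zmax 0.0404 y [-0.075 -0.055]
0.04 34 zmax 0.0414 y [-0.076 -0.056]
0.06 37 zmax 0.0415 y [-0.082 -0.054]
0.08 12 zmax 0.0414 y [-0.074 -0.055]
```

```bash
python3 -m handwheel '[{"translation":[0,-1,-1],"rot":[0,-0.02,0],"fingers":0.42},{"translation":[0.1,-2,-2.5],"rot":[0,-0.05,0],"fingers":0.42},{"translation":[0.2,-2.9,-4],"rot":[0,-0.1,0],"fingers":0.42},{"translation":[0.3,-2.9,-5.5],"rot":[0,-0.15,0],"fingers":0.42},{"translation":[0.4,-2.9,-7],"rot":[0,-0.2,0],"fingers":0.42},{"translation":[0.5,-2.9,-8.5],"rot":[0,-0.25,0],"fingers":0.42},{"translation":[0.6,-2.9,-10],"rot":[0,-0.3,0],"fingers":0.42},{"translation":[0.7,-2.9,-11.5],"rot":[0,-0.383,0],"fingers":0.42}]'
python3 -c "
from h import *
st([.608,.0815,.2],-84.7)"
```

```text
time_s: 27.22
ee_pos: [0.5545, -0.1587, 0.2058]
ee_rot: [0.03, -0.7, 0.712, -0.037]
force: [0.6, -0.4, -0.2]
grip_width: 0.0501
t 27.2 p [ 0.5545 -0.1587  0.2058] F [ 0.6 -0.4 -0.2] w 0.0501 j [-0.26  0.49  0.61  1.8  -0.33  0.94 -0.99] jaw -84.6 ydown [ 0.011 -0.016 -1.   ]
units [-3.03  0.1  -9.37]
rot [-0.017  0.002 -0.009]
```

```bash
python3 -m handwheel '[{"translation":[-0.5,0.1,-1.5],"rot":[-0.017,0.002,-0.009],"fingers":0.42},{"translation":[-1,0.1,-3],"rot":[-0.017,0.002,-0.009],"fingers":0.42},{"translation":[-1.5,0.1,-4.5],"rot":[-0.017,0.002,-0.009],"fingers":0.42},{"translation":[-2,0.1,-6],"rot":[-0.017,0.002,-0.009],"fingers":0.42},{"translation":[-2.5,0.1,-7.5],"rot":[-0.017,0.002,-0.009],"fingers":0.42},{"translation":[-3.03,0.1,-9.37],"rot":[-0.017,0.002,-0.009],"fingers":0.42},{"translation":[-3.03,0.1,-9.37],"rot":[-0.017,0.002,-0.009],"fingers":0.42},{"translation":[-3.03,0.1,-9.37],"rot":[-0.017,0.002,-0.009],"fingers":0.42}]'
python3 - <<'E'
from h import *
st([.608,.0815,.081],-84.86);snap('wrist','w12')
E
```

```text
time_s: 27.88
ee_pos: [0.6079, 0.0867, 0.1997]
ee_rot: [-0.035, 0.707, -0.706, 0.035]
force: [0.5, -1.4, 1.3]
grip_width: 0.0494
t 27.9 p [0.6079 0.0867 0.1997] F [ 0.5 -1.4  1.3] w 0.0494 j [-0.61  0.56  0.56  1.69 -0.35  0.99 -1.39] jaw -84.3 ydown [ 0.     0.002 -1.   ]
units [0.02 4.75 0.22]
rot [ 0.002  0.01  -0.   ]
```

View pics/w12.png

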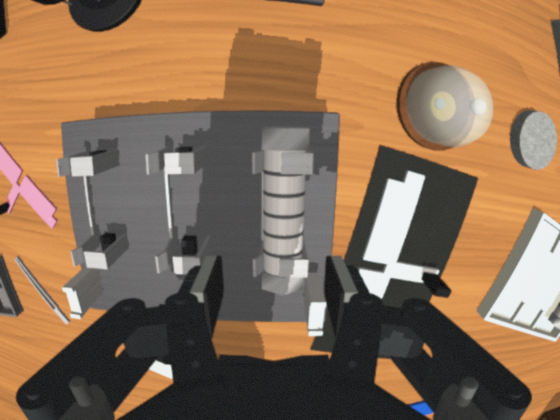

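```bash
python3 -m handwheel '[{"translation":[0.02,0.5,0.25],"rot":[0,0.01,0],"fingers":0.42},{"translation":[0.02,1.5,0.25],"rot":[0,0.01,0],"fingers":0.42},{"translation":[0.02,2.5,0.25],"rot":[0,0.01,0],"fingers":0.42},{"translation":[0.02,3.5,0.25],"rot":[0,0.01,0],"fingers":0.42},{"translation":[0.02,4.3,0.25],"rot":[0,0.01,0],"fingers":0.42},{"translation":[0.02,4.7,0.25],"rot":[0,0.01,0],"fingers":0.42},{"translation":[0.02,4.7,0.25],"rot":[0,0.01,0],"fingers":0.42}]'
python3 -m handwheel '[{"translation":[0,0,0],"rot":[0,0,0],"fingers":0.9},{"translation":[0,0,0],"rot":[0,0,0],"fingers":0.9},{"translation":[0,0,0],"rot":[0,0,0],"fingers":0.9},{"translation":[0,0,0],"rot":[0,0,0],"fingers":0.9},{"translation":[0,0,0],"rot":[0,0,0],"fingers":0.9},{"translation":[0,0,0],"rot":[0,0,0],"fingers":0.9}]' 80
python3 -c "
from h import *
st()"
```

```text
time_s: 28.52
ee_pos: [0.6058, 0.0745, 0.08]
ee_rot: [0.031, -0.706, 0.707, -0.028]
force: [-0.3, -0.4, 1.4]
grip_width: 0.0493
time_s: 29.02
ee_pos: [0.6062, 0.0788, 0.0818]
ee_rot: [-0.031, 0.708, -0.705, 0.029]
force: [-2.6, 10.9, 3.5]
grip_width: 0.0298
t 29.0 p [0.6062 0.0788 0.0818] F [-2.6 10.9  3.5] w 0.0298 j [-0.54  0.71  0.48  1.76 -0.45  0.78 -1.32] jaw -85.2 ydown [-0.003  0.004 -1.   ]
```

```bash
python3 -m handwheel '[{"translation":[0,0,-0.2],"rot":[0,0,0],"fingers":0.9},{"translation":[0,0,-0.4],"rot":[0,0,0],"fingers":0.9},{"translation":[0,0,-0.6],"rot":[0,0,0],"fingers":0.9},{"translation":[0,0,-0.8],"rot":[0,0,0],"fingers":0.9},{"translation":[0,0,-0.95],"rot":[0,0,0],"fingers":0.9},{"translation":[0,0,-0.95],"rot":[0,0,0],"fingers":0.9}]'
python3 -c "
from h import *
st([.604,.102,.082],-84.86)"
```

```text
time_s: 29.52
ee_pos: [0.605, 0.0987, 0.0832]
ee_rot: [0.03, -0.706, 0.707, -0.029]
force: [-0.7, -6.1, 2.2]
grip_width: 0.03
t 29.5 p [0.605  0.0987 0.0832] F [-0.7 -6.1  2.2] w 0.03 j [-0.58  0.71  0.49  1.76 -0.45  0.78 -1.36] jaw -85.3 ydown [-0.001 -0.    -1.   ]
units [ 0.03  0.05 -0.13]
rot [-0.    -0.008  0.001]
```

```bash
python3 -m handwheel '[{"translation":[0,0,-0.16],"rot":[0,0,0],"fingers":0.9},{"translation":[0,0,-0.16],"rot":[0,0,0],"fingers":0.9},{"translation":[0,0,-0.16],"rot":[0,0,0],"fingers":0.9},{"translation":[0,-0.3,-0.16],"rot":[0,0,0],"fingers":0.9},{"translation":[0,-0.6,-0.16],"rot":[0,0,0],"fingers":0.9}]'
python3 -m handwheel '[{"translation":[0,-0.5,0],"rot":[0,0,0],"fingers":0.9},{"translation":[0,-1,0],"rot":[0,0,0],"fingers":0.9},{"translation":[0,-2,0],"rot":[0,0,0],"fingers":0.9},{"translation":[0,-3,0],"rot":[0,0,0],"fingers":0.9},{"translation":[0,-4.2,0],"rot":[0,0,0],"fingers":0.9},{"translation":[0,-4.2,0],"rot":[0,0,0],"fingers":0.9}]'
python3 - <<'E'
from h import *
snap('scene','sc13');trayrect('sc13');a,_=snap('side','s13')
cv2.imwrite('pics/s13c.png',cv2.resize(a[120:310,160:400],None,fx=3.3,fy=3.15))
r=trayrect('s13')
st([.545,-.107,.2],-102)
E
```

```text
time_s: 29.93
ee_pos: [0.605, 0.1002, 0.0992]
ee_rot: [0.029, -0.706, 0.707, -0.028]
force: [-0.2, -2.3, -1.9]
grip_width: 0.0295
time_s: 30.43
ee_pos: [0.6089, 0.1012, 0.2115]
ee_rot: [-0.025, 0.707, -0.706, 0.032]
force: [1.9, -0.1, -0.4]
grip_width: 0.0302
((502.8165283203125, -368.39031982421875), (236.5250701904297, 174.20889282226562), 73.57939910888672) 876
((505.68280029296875, -365.13006591796875), (241.04026794433594, 176.17169189453125), 73.46062469482422) 563
t 30.5 p [0.6061 0.1013 0.2065] F [-0.4 -0.1 -2.5] w 0.0294 j [-0.65  0.56  0.58  1.69 -0.35  1.   -1.44] jaw -85.4 ydown [ 0.003 -0.    -1.   ]
units [3.11 0.26 8.11]
rot [-0.     0.29  -0.003]
```

View pics/s13c.png

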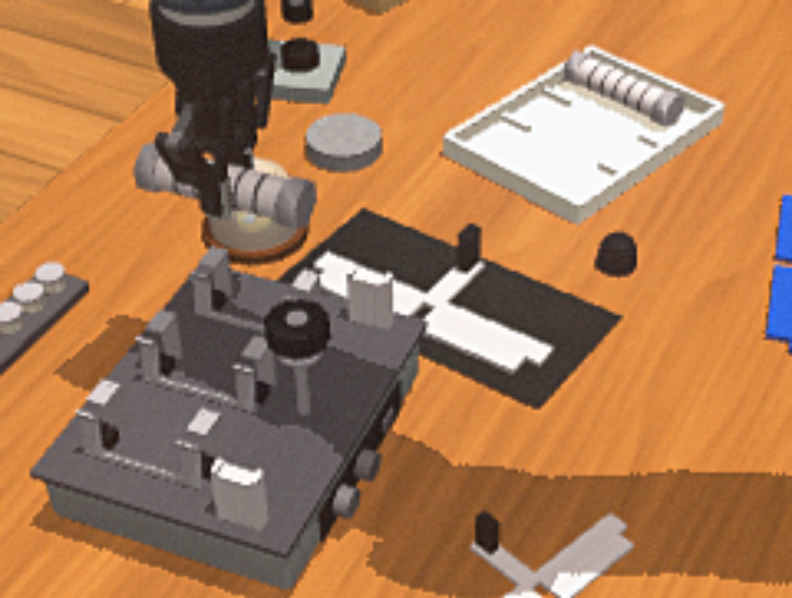

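```bash
python3 -m handwheel '[{"translation":[0.3,0,1],"rot":[0,0.03,0],"fingers":0.9},{"translation":[0.7,0,2.3],"rot":[0,0.06,0],"fingers":0.9},{"translation":[1.1,0,3.6],"rot":[0,0.1,0],"fingers":0.9},{"translation":[1.6,0.1,5],"rot":[0,0.15,0],"fingers":0.9},{"translation":[2.1,0.1,6.4],"rot":[0,0.2,0],"fingers":0.9},{"translation":[2.6,0.2,7.6],"rot":[0,0.25,0],"fingers":0.9},{"translation":[3.11,0.26,8.11],"rot":[0,0.29,0],"fingers":0.9},{"translation":[3.11,0.26,8.11],"rot":[0,0.29,0],"fingers":0.9}]'
python3 - <<'E'
from h import *
snap('scene','sc14');trayrect('sc14')
st([.5195,-.311,.12],-106.3)
E
```

```text
time_s: 31.2
ee_pos: [0.5411, -0.1114, 0.199]
ee_rot: [-0.077, -0.702, 0.703, 0.077]
force: [-0.7, -0.2, -2.1]
grip_width: 0.0299
((502.6331787109375, -368.43927001953125), (236.6380157470703, 174.64114379882812), 73.52471923828125) 872
t 31.2 p [ 0.5428 -0.1085  0.1991] F [ 0.5  0.2 -1.7] w 0.0298 j [-0.4   0.48  0.69  1.86 -0.38  0.93 -1.33] jaw -102.2 ydown [ 0.001 -0.    -1.   ]
units [-0.8   3.16  8.11]
rot [ 0.     0.071 -0.001]
```

```bash
python3 -m handwheel '[{"translation":[-0.1,0.3,1.3],"rot":[0,0.03,0],"fingers":0.9},{"translation":[-0.3,0.6,2.8],"rot":[0,0.06,0],"fingers":0.9},{"translation":[-0.5,1,4.3],"rot":[0,0.071,0],"fingers":0.9},{"translation":[-0.7,1.6,5.8],"rot":[0,0.071,0],"fingers":0.9},{"translation":[-0.8,2.4,7.2],"rot":[0,0.071,0],"fingers":0.9},{"translation":[-0.8,3.16,8.11],"rot":[0,0.071,0],"fingers":0.9},{"translation":[-0.8,3.16,8.11],"rot":[0,0.071,0],"fingers":0.9},{"translation":[-0.8,3.16,8.11],"rot":[0,0.071,0],"fingers":0.9}]'
python3 - <<'E'
from h import *
st([.5195,-.311,.013],-106.3)
a,_=snap('side','s15');snap('wrist','w15')
c,s=np.cos(np.radians(-16.34)),np.sin(np.radians(-16.34));M=np.array([[c,-s],[s,c]]);O=np.array([.5026,-.3685])
X,im=cloud('s15');L=(X[...,:2]-O)@M;z=X[...,2]
k=(abs(L[...,0])<.09)&(L[...,1]<.1)&(L[...,1]>.02)&(z>.1)&(z<.165)
for a in np.arange(-.08,.09,.02):
    q=k&(abs(L[...,0]-a)<.01)
    if q.sum()>2:print(a.round(2),q.sum(),'zmax',np.percentile(z[q],95).round(4),'y',np.percentile(L[...,1][q],[5,95]).round(3))
E
```

```text
time_s: 31.92
ee_pos: [0.5187, -0.3102, 0.1184]
ee_rot: [0.1, 0.7, -0.699, -0.101]
force: [-0.6, 0.4, -1.2]
grip_width: 0.0295
t 31.9 p [ 0.5187 -0.3102  0.1184] F [-0.6  0.4 -1.2] w 0.0295 j [ 0.03  0.68  0.62  1.77 -0.5   0.85 -0.97] jaw -106.4 ydown [-0.002  0.002 -1.   ]
units [-0.05  4.21  0.03]
rot [ 0.001 -0.001  0.003]
-0.06 91 zmax 0.1525 y [0.048 0.08 ]
-0.04 64 zmax 0.1514 y [0.059 0.08 ]
-0.02 72 zmax 0.1602 y [0.051 0.085]
0.0 121 zmax 0.1616 y [0.042 0.091]
0.02 21 zmax 0.1521 y [0.045 0.081]
0.04 26 zmax 0.1432 y [0.072 0.079]
0.06 53 zmax 0.1526 y [0.067 0.081]
```

```bash
python3 -m handwheel '[{"translation":[-0.05,1,0.03],"rot":[0,0,0],"fingers":0.9},{"translation":[-0.05,2,0.03],"rot":[0,0,0],"fingers":0.9},{"translation":[-0.05,3,0.03],"rot":[0,0,0],"fingers":0.9},{"translation":[-0.05,3.7,0.03],"rot":[0,0,0],"fingers":0.9},{"translation":[-0.05,4.1,0.03],"rot":[0,0,0],"fingers":0.9},{"translation":[-0.05,4.1,0.03],"rot":[0,0,0],"fingers":0.9}]'
python3 -m handwheel '[{"translation":[0,0.08,0],"rot":[0,0,0],"fingers":0.9},{"translation":[0,0.16,0],"rot":[0,0,0],"fingers":0.9},{"translation":[0,0.16,0],"rot":[0,0,0],"fingers":0.9}]' 
python3 -c "
from h import *
st([.5195,-.311,.013],-106.3)"
```

```text
time_s: 32.52
ee_pos: [0.5221, -0.3067, 0.0159]
ee_rot: [0.098, 0.702, -0.699, -0.099]
force: [-0.5, -0.3, -1.7]
grip_width: 0.03
time_s: 32.77
ee_pos: [0.5231, -0.3064, 0.0127]
ee_rot: [0.098, 0.702, -0.699, -0.098]
force: [0.9, -0.1, -2.0]
grip_width: 0.0298
t 32.8 p [ 0.5231 -0.3064  0.0127] F [ 0.9 -0.1 -2. ] w 0.0298 j [ 0.1   0.83  0.5   1.79 -0.61  0.68 -0.89] jaw -105.9 ydown [ 0.001  0.004 -1.   ]
units [ 0.09 -0.01  0.21]
rot [0.004 0.007 0.   ]
```

```bash
python3 -m handwheel '[{"translation":[0.06,0.08,0],"rot":[0,0,0],"fingers":0.9},{"translation":[0.06,0.16,0],"rot":[0,0,0],"fingers":0.9},{"translation":[0.06,0.16,0],"rot":[0,0,0],"fingers":0.9}]' 
python3 -c "
from h import *
st()"
```

```text
time_s: 33.02
ee_pos: [0.5216, -0.306, 0.0088]
ee_rot: [0.098, 0.702, -0.699, -0.098]
force: [0.2, 0.1, -1.4]
grip_width: 0.0299
t 33.0 p [ 0.5216 -0.306   0.0088] F [ 0.2  0.1 -1.4] w 0.0299 j [ 0.11  0.84  0.5   1.79 -0.61  0.67 -0.89] jaw -105.9 ydown [ 0.001  0.004 -1.   ]
```

Within ~2–4 mm of the floor: release and withdraw, then check.

```bash
python3 -m handwheel '[{"translation":[0,0.06,0],"rot":[0,0,0],"fingers":0.9},{"translation":[0,0.06,0],"rot":[0,0,0],"fingers":0.42},{"translation":[0,0.06,0],"rot":[0,0,0],"fingers":0.42},{"translation":[0,0.06,0],"rot":[0,0,0],"fingers":0.42},{"translation":[0,0.06,0],"rot":[0,0,0],"fingers":0.42},{"translation":[0,-0.5,0],"rot":[0,0,0],"fingers":0.42},{"translation":[0,-1.5,0],"rot":[0,0,0],"fingers":0.42},{"translation":[0,-3,0],"rot":[0,0,0],"fingers":0.42}]' 40
python3 -m handwheel '[{"translation":[0,-2,0],"rot":[0,0,0],"fingers":0.42},{"translation":[0,-4,0],"rot":[0,0,0],"fingers":0.42},{"translation":[0,-6,-1],"rot":[0,0,0],"fingers":0.42},{"translation":[0,-6,-2.5],"rot":[0,0,0],"fingers":0.42},{"translation":[0,-6,-4],"rot":[0,0,0],"fingers":0.42},{"translation":[0,-6,-5],"rot":[0,0,0],"fingers":0.42},{"translation":[0,-6,-5],"rot":[0,0,0],"fingers":0.42}]'
python3 - <<'E'
from h import *
st();a,_=snap('side','s16');snap('scene','sc16');r=trayrect('sc16')
cv2.imwrite('pics/s16c.png',cv2.resize(a[120:310,160:400],None,fx=3.3,fy=3.15))
t=np.radians(r[2]-90);c,s=np.cos(t),np.sin(t);M=np.array([[c,-s],[s,c]]);O=np.array(r[0])/1000
for n in('s16','sc16'):
  X,im=cloud(n);L=(X[...,:2]-O)@M;z=X[...,2]
  for nm,lo,hi in(('A',-.105,-.03),('B',.03,.105)):
    k=(abs(L[...,0])<.077)&(L[...,1]<hi)&(L[...,1]>lo)&(z>.03)&(z<.06)
    print(n,nm,'x',np.percentile(L[...,0][k],[2,98]).round(3),'y',np.percentile(L[...,1][k],[2,50,98]).round(3),'ztop by x',[np.percentile(z[k&(abs(L[...,0]-a)<.015)],95).round(4) for a in(-.055,0,.055)])
X,im=cloud('s16');x,y,z=X[...,0],X[...,1],X[...,2]
k=(z>.15)&(z<.18)&(x>.48)&(x<.57)&(y>.12)&(y<.2);print('knob',np.percentile(z[k],[50,90]))
b=(z>.004)&(z<.02)&(x>.38)&(x<.66)&(y>-.14)&(y<.02)&(im.min(-1)>120);print('bar',np.median(z[b]),cv2.minAreaRect((X[b][:,:2]*1000).astype(np.float32)))
E
```

```text
time_s: 33.68
ee_pos: [0.5197, -0.3052, 0.0832]
ee_rot: [0.097, 0.702, -0.698, -0.1]
force: [1.0, -0.6, 0.5]
grip_width: 0.0493
time_s: 34.27
ee_pos: [0.5579, -0.1771, 0.235]
ee_rot: [0.094, 0.705, -0.697, -0.095]
force: [0.1, 0.3, -0.6]
grip_width: 0.0493
t 34.3 p [ 0.5579 -0.1771  0.235 ] F [ 0.1  0.3 -0.6] w 0.0493 j [-0.28  0.5   0.71  1.74 -0.38  1.05 -1.27] jaw -105.3 ydown [-0.001  0.011 -1.   ]
((502.657470703125, -368.33575439453125), (236.30442810058594, 175.1488037109375), 73.74193572998047) 877
s16 A x [-0.053  0.074] y [-0.084 -0.064 -0.052] ztop by x [np.float64(0.0418), np.float64(0.0416), np.float64(0.0421)]
s16 B x [-0.06   0.067] y [0.055 0.074 0.085] ztop by x [np.float64(0.0432), np.float64(0.0422), np.float64(0.0421)]
sc16 A x [-0.053  0.074] y [-0.088 -0.072 -0.058] ztop by x [np.float64(0.0429), np.float64(0.0409), np.float64(0.0425)]
sc16 B x [-0.059  0.068] y [0.049 0.065 0.079] ztop by x [np.float64(0.0423), np.float64(0.041), np.float64(0.0428)]
knob [0.1674633  0.16991883]
bar 0.008936093592169837 ((524.0050048828125, -77.21434783935547), (109.8856201171875, 241.25436401367188), 82.47069549560547)
```

```bash
python3 -c "
from h import *
ctrl.finish_job();st()"
```

```text
the job is handed in; nothing more can be done
the job is handed in; nothing more can be done
```

The shaker is unloaded and the job is handed in at about 34 s of robot time. No verdict came back, so what follows rests on my own last checks.

- **Nut:** it has a left-hand thread and slackens clockwise seen from above. Its knob rose about 9.5 mm, which is about 7.5 rad against the 5.6 rad needed.
- **Bar:** I raised it about 5 mm, slid it out along -x and laid it along the mat. Its top measures 8.8–8.9 mm above the bench and its slope is under 0.01 rad, so it lies flat.
- **Canisters:** there were two (stations 1 and 2; station 3 was empty). I rolled each one towards +y against the leaves and lifted it out. They lie level in the tray at about y = -66 to -72 and +65 to +70 mm in the tray's frame. The side and scene cameras differ by up to about 9 mm on this. The tops of both canisters are 41–43 mm above the bench along their whole length.
- **Dust cover:** it stood in place in my last pictures of it, and nothing came near it. I did not measure it again at the end.

Some things did not go as expected:
- The canister stations turned out to sit about 23 mm further along +x than the shaker's origin. I found this before gripping.
- The first canister was tilted about 4.5° in the grip when it touched the tray. It lay level after release.
- I saw no shift of the tray.
- The last picture could not be viewed because the 16-picture limit was reached. The final check therefore rests on depth data only.

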